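# Load the stirrer with side-arm flasks and switch it on under its guard

## Task

Stand every side-arm flask from the bench upright on a stirring place of its own, centred on the disc, and turned so that its side arm points along the white line of that place. Only when all flasks stand so, lift the cover of the switch box well open, flip the toggle fully over to on, and close the cover again completely; the flasks must still stand properly then. Leave the beaker, the dish and the reagent bottle where they are.

Things in the scene. Friction and masses are not known exactly. Their poses are not given: they have to be found in the camera images.
- stirrer: four-place magnetic stirrer fixed to the bench: a white slab 150 (own x) by 450 (own y) by 35 mm high with a flat dark top plate; origin at the centre of its underside, z up. Four stirring places 110 mm apart stand in a row along its y
- place1 (a point): centre of stirring place 1, on the top plate (35 mm above the bench), at own y = -165 mm of the stirrer: a flat grey disc of 81 mm diameter with a thin white rim, flush with the plate
- mark1 (a point): point on the short white line (26 x 5 mm, painted) that runs outward from the rim of place 1, 52 mm from the centre of the place, in the direction -0.6 rad from the stirrer's +x: a flask standing correctly has the tip of its side arm straight above this point
- place2 (a point): centre of stirring place 2, on the top plate (35 mm above the bench), at own y = -55 mm of the stirrer: a flat grey disc of 81 mm diameter with a thin white rim, flush with the plate
- mark2 (a point): point on the short white line (26 x 5 mm, painted) that runs outward from the rim of place 2, 52 mm from the centre of the place, in the direction -0.2 rad from the stirrer's +x: a flask standing correctly has the tip of its side arm straight above this point
- place3 (a point): centre of stirring place 3, on the top plate (35 mm above the bench), at own y = 55 mm of the stirrer: a flat grey disc of 81 mm diameter with a thin white rim, flush with the plate
- mark3 (a point): point on the short white line (26 x 5 mm, painted) that runs outward from the rim of place 3, 52 mm from the centre of the place, in the direction +0.2 rad from the stirrer's +x: a flask standing correctly has the tip of its side arm straight above this point
- place4 (a point): centre of stirring place 4, on the top plate (35 mm above the bench), at own y = 165 mm of the stirrer: a flat grey disc of 81 mm diameter with a thin white rim, flush with the plate
- mark4 (a point): point on the short white line (26 x 5 mm, painted) that runs outward from the rim of place 4, 52 mm from the centre of the place, in the direction +0.6 rad from the stirrer's +x: a flask standing correctly has the tip of its side arm straight above this point
- flaskA: white plastic side-arm flask, 165 mm tall, 0.3 kg, may be absent (None): 78 mm wide cone, from 86 mm up a round neck of 34 mm diameter, its top 26 mm a dark stopper just as wide (grip there from above, TCP 140 mm above the underside, clear of the side arm). Origin: centre of underside, z up, +x towards the side arm. All flasks are alike; any may go on any place, one to a place
- armA (a point): tip of the side arm of flaskA: a 9 mm thick tube that leaves the neck at 92 mm height and ends 52 mm from the flask's axis, 97 mm above its underside
- flaskB: white plastic side-arm flask, 165 mm tall, 0.3 kg, may be absent (None): 78 mm wide cone, from 86 mm up a round neck of 34 mm diameter, its top 26 mm a dark stopper just as wide (grip there from above, TCP 140 mm above the underside, clear of the side arm). Origin: centre of underside, z up, +x towards the side arm. All flasks are alike; any may go on any place, one to a place
- armB (a point): tip of the side arm of flaskB: a 9 mm thick tube that leaves the neck at 92 mm height and ends 52 mm from the flask's axis, 97 mm above its underside
- flaskC: white plastic side-arm flask, 165 mm tall, 0.3 kg, may be absent (None): 78 mm wide cone, from 86 mm up a round neck of 34 mm diameter, its top 26 mm a dark stopper just as wide (grip there from above, TCP 140 mm above the underside, clear of the side arm). Origin: centre of underside, z up, +x towards the side arm. All flasks are alike; any may go on any place, one to a place
- armC (a point): tip of the side arm of flaskC: a 9 mm thick tube that leaves the neck at 92 mm height and ends 52 mm from the flask's axis, 97 mm above its underside
- flaskD: white plastic side-arm flask, 165 mm tall, 0.3 kg, may be absent (None): 78 mm wide cone, from 86 mm up a round neck of 34 mm diameter, its top 26 mm a dark stopper just as wide (grip there from above, TCP 140 mm above the underside, clear of the side arm). Origin: centre of underside, z up, +x towards the side arm. All flasks are alike; any may go on any place, one to a place
- armD (a point): tip of the side arm of flaskD: a 9 mm thick tube that leaves the neck at 92 mm height and ends 52 mm from the flask's axis, 97 mm above its underside
- switchbox: white mains switch box fixed to the bench, 130 (own x) by 100 (own y) by 50 mm high, origin at the centre of its underside, z up; its -x side faces roughly to the robot. On its top stands a toggle under a hinged grey cover
- cover (a joint): angle of the grey cover over the toggle: 0 closed, grows as it lifts, 1.9 = its stop (leaning back past upright). Stiff hinge, stays where left; about 2 N at its bar moves it. The cover is an open-bottomed shell 85 (x) by 84 (y) by 58 mm high, hinged at its far (+x) lower edge; hinge line parallel to the box's y through own (50, 0, 52) mm of the box
- cover_bar (a point): middle of the cover's handle: round steel bar 12 mm thick, 74 mm long, parallel to the hinge, on two arms 50 mm in front of the cover's front wall. Closed, it is at own (-85, 0, 80) mm of the box; it swings at 138 mm radius about the hinge. A gripper pointing down can pinch it along the box's x; the bar turns between the pads. 44 mm are free between bar and cover
- toggle (a joint): toggle lever: 0 = off (leaning 0.45 rad to the box's -y), 0.9 = on (leaning 0.45 rad to the box's +y). It stays where it is left; about 1 N at its tip moves it. Steel lever 10 mm thick, pivot at own (-5, 0, 50) mm of the box, ending 38 mm from the pivot in a 14 mm ball; it swings in the box's y-z plane
- reagent: bystander: amber reagent bottle, 68 mm diameter, 150 mm tall, origin at the centre of its underside; leave alone
- beaker: bystander: glass beaker, 70 mm diameter, 90 mm tall, origin at the centre of its underside; leave alone
- dish: bystander: closed clear petri dish, 90 mm diameter, 18 mm tall, origin at the centre of its underside; leave alone
There are look-alikes about, which are no part of the job. What is shaped like the flaskD but green or purple is not meant.

How it is judged:
On the way, in this order (a step that is already met when the one before it is completed fails the run):
1. all flasks stand released on places with their side arms over the marks, the toggle still off and the cover closed (((horizontal distance between flaskA and place1 below 0.012 m and horizontal distance between armA and mark1 below 0.015 m and z of flaskA in the frame of place1 below 0.006 m) or (horizontal distance between flaskA and place2 below 0.012 m and horizontal distance between armA and mark2 below 0.015 m and z of flaskA in the frame of place2 below 0.006 m) or (horizontal distance between flaskA and place3 below 0.012 m and horizontal distance between armA and mark3 below 0.015 m and z of flaskA in the frame of place3 below 0.006 m) or (horizontal distance between flaskA and place4 below 0.012 m and horizontal distance between armA and mark4 below 0.015 m and z of flaskA in the frame of place4 below 0.006 m)) and angle between each of flaskA, flaskB, flaskC, flaskD's own z axis and vertical below 0.1 rad and linear speed of each of flaskA, flaskB, flaskC, flaskD below 0.02 m/s and contact force between the fingers and flaskA below 0.2 N and ((horizontal distance between flaskB and place1 below 0.012 m and horizontal distance between armB and mark1 below 0.015 m and z of flaskB in the frame of place1 below 0.006 m) or (horizontal distance between flaskB and place2 below 0.012 m and horizontal distance between armB and mark2 below 0.015 m and z of flaskB in the frame of place2 below 0.006 m) or (horizontal distance between flaskB and place3 below 0.012 m and horizontal distance between armB and mark3 below 0.015 m and z of flaskB in the frame of place3 below 0.006 m) or (horizontal distance between flaskB and place4 below 0.012 m and horizontal distance between armB and mark4 below 0.015 m and z of flaskB in the frame of place4 below 0.006 m)) and contact force between the fingers and flaskB below 0.2 N and ((horizontal distance between flaskC and place1 below 0.012 m and horizontal distance between armC and mark1 below 0.015 m and z of flaskC in the frame of place1 below 0.006 m) or (horizontal distance between flaskC and place2 below 0.012 m and horizontal distance between armC and mark2 below 0.015 m and z of flaskC in the frame of place2 below 0.006 m) or (horizontal distance between flaskC and place3 below 0.012 m and horizontal distance between armC and mark3 below 0.015 m and z of flaskC in the frame of place3 below 0.006 m) or (horizontal distance between flaskC and place4 below 0.012 m and horizontal distance between armC and mark4 below 0.015 m and z of flaskC in the frame of place4 below 0.006 m)) and contact force between the fingers and flaskC below 0.2 N and ((horizontal distance between flaskD and place1 below 0.012 m and horizontal distance between armD and mark1 below 0.015 m and z of flaskD in the frame of place1 below 0.006 m) or (horizontal distance between flaskD and place2 below 0.012 m and horizontal distance between armD and mark2 below 0.015 m and z of flaskD in the frame of place2 below 0.006 m) or (horizontal distance between flaskD and place3 below 0.012 m and horizontal distance between armD and mark3 below 0.015 m and z of flaskD in the frame of place3 below 0.006 m) or (horizontal distance between flaskD and place4 below 0.012 m and horizontal distance between armD and mark4 below 0.015 m and z of flaskD in the frame of place4 below 0.006 m)) and contact force between the fingers and flaskD below 0.2 N and value of joint toggle below 0.2 rad and value of joint cover below 0.3 rad), for 0.2 s.
2. the cover is lifted well open (over 1.2 rad) (value of joint cover above 1.2 rad and value of joint toggle below 0.2 rad), for 0.2 s.
3. the toggle is flipped on with the cover open (value of joint toggle above 0.7 rad and value of joint cover above 1 rad), for 0.2 s.
4. the cover is closed again with the toggle on (value of joint toggle above 0.7 rad and value of joint cover below 0.08 rad), for 0.2 s.
At the end, for the whole second after the job is handed in: Each flask present stands upright (0.1 rad), released and still on a place of its own: axis within 12 mm of the place's centre, side-arm tip within 15 mm (horizontally) of its mark. The toggle is on (over 0.7 rad), the cover closed (under 0.08 rad) (all of step 4 and ((horizontal distance between flaskA and place1 below 0.012 m and horizontal distance between armA and mark1 below 0.015 m and z of flaskA in the frame of place1 below 0.006 m) or (horizontal distance between flaskA and place2 below 0.012 m and horizontal distance between armA and mark2 below 0.015 m and z of flaskA in the frame of place2 below 0.006 m) or (horizontal distance between flaskA and place3 below 0.012 m and horizontal distance between armA and mark3 below 0.015 m and z of flaskA in the frame of place3 below 0.006 m) or (horizontal distance between flaskA and place4 below 0.012 m and horizontal distance between armA and mark4 below 0.015 m and z of flaskA in the frame of place4 below 0.006 m)) and angle between each of flaskA, flaskB, flaskC, flaskD's own z axis and vertical below 0.1 rad and linear speed of each of flaskA, flaskB, flaskC, flaskD below 0.02 m/s and contact force between the fingers and flaskA below 0.2 N and ((horizontal distance between flaskB and place1 below 0.012 m and horizontal distance between armB and mark1 below 0.015 m and z of flaskB in the frame of place1 below 0.006 m) or (horizontal distance between flaskB and place2 below 0.012 m and horizontal distance between armB and mark2 below 0.015 m and z of flaskB in the frame of place2 below 0.006 m) or (horizontal distance between flaskB and place3 below 0.012 m and horizontal distance between armB and mark3 below 0.015 m and z of flaskB in the frame of place3 below 0.006 m) or (horizontal distance between flaskB and place4 below 0.012 m and horizontal distance between armB and mark4 below 0.015 m and z of flaskB in the frame of place4 below 0.006 m)) and contact force between the fingers and flaskB below 0.2 N and ((horizontal distance between flaskC and place1 below 0.012 m and horizontal distance between armC and mark1 below 0.015 m and z of flaskC in the frame of place1 below 0.006 m) or (horizontal distance between flaskC and place2 below 0.012 m and horizontal distance between armC and mark2 below 0.015 m and z of flaskC in the frame of place2 below 0.006 m) or (horizontal distance between flaskC and place3 below 0.012 m and horizontal distance between armC and mark3 below 0.015 m and z of flaskC in the frame of place3 below 0.006 m) or (horizontal distance between flaskC and place4 below 0.012 m and horizontal distance between armC and mark4 below 0.015 m and z of flaskC in the frame of place4 below 0.006 m)) and contact force between the fingers and flaskC below 0.2 N and ((horizontal distance between flaskD and place1 below 0.012 m and horizontal distance between armD and mark1 below 0.015 m and z of flaskD in the frame of place1 below 0.006 m) or (horizontal distance between flaskD and place2 below 0.012 m and horizontal distance between armD and mark2 below 0.015 m and z of flaskD in the frame of place2 below 0.006 m) or (horizontal distance between flaskD and place3 below 0.012 m and horizontal distance between armD and mark3 below 0.015 m and z of flaskD in the frame of place3 below 0.006 m) or (horizontal distance between flaskD and place4 below 0.012 m and horizontal distance between armD and mark4 below 0.015 m and z of flaskD in the frame of place4 below 0.006 m)) and contact force between the fingers and flaskD below 0.2 N and velocity of joint cover below 0.05 rad/s); the robot touches nothing.
It fails at once if the reagent bottle is moved more than 30 mm (distance of reagent from where it was at the start of the episode above 0.03 m).
It fails at once if the beaker is moved more than 30 mm (distance of beaker from where it was at the start of the episode above 0.03 m).
It fails at once if the petri dish is moved more than 30 mm (distance of dish from where it was at the start of the episode above 0.03 m).
Of flaskA, flaskB, flaskC, flaskD only 2 to 4 are there at a start; the rules pass over those that are not, and their reading is None.
At some moment in a run one of flaskA, flaskB, flaskC, flaskD may be knocked a few centimetres aside while the robot is not near it.
Once in a run the grip may slacken for a moment while it holds something.
It also fails if it takes over 210 s, if anything falls off the work surface, if the arm or the gripper's body presses on something with over 40 N, if the wrist force passes 120 N, or if a joint passes its speed limit or range.

## Robot

A 6-joint arm with a two-finger parallel gripper is mounted at the origin on the work surface. World frame = base frame: x ahead of the robot, y to its left, z up, the work surface at z = 0. Lengths are in m, angles in rad, forces in N, time in s.
With the tool pointing down it reaches from about 0.35 to 0.85 m from the base axis. Payload 8.1 kg.
Tool frame: the origin (TCP) lies between the finger pads, 19 mm behind the fingertips; this is the grasp point; z points along the fingers, y is the direction in which the jaws open and shut (so a half turn about z gives the same grasp; the last joint's range is limited). The gripper opens to 85 mm and grips with 20 to 120 N. Pads are 22 mm wide; open, the fingers measure 114 mm over their backs; the gripper's body (76 mm by 85 mm) begins 54 mm behind the grasp point. The pads swing forward as they close: fully open they stand 13 mm farther back than shut.
Start: joints at [-1.24, 0.13, 1.488, -0, 1.523, -0.085], TCP at [0.242, -0.549, 0.25] pointing down, gripper open.
Joint ranges: [-2.96, 2.96], [-0.89, 2.26], [0.02, 2.5], [-1.34, 4.48], [0, 2.73], [-2.66, 2.66]. Speed limits (rad/s): [2.39, 2.39, 2.79, 3.14, 3.14, 3.14].

## Interface

Orientations are given as a rotation vector (axis times angle).
In Python, from station import * gives the robot as it stands. The module is installed in compiled form; this text tells all that it offers.
- The arm moves only by the tool move_arm, never from a script. Its argument "deltas" is a list of rows, each an object of numbers: "ax", "ay", "az": the turn, a rotation vector about the world's x, y, z in rad; "dx", "dy", "dz": the shift along the world's x, y, z in cm; "jaw": the opening in per cent of the stroke, from 0 (shut) to 100 (fully open). In form: [{"ax": .., "ay": .., "az": .., "dx": .., "dy": .., "dz": .., "jaw": ..}, ...]. A call has 1 to 20 rows; each row shifts and turns the pose as measured when the row begins; what a row does not reach is not made up. A row lasts 1/8 s, in which the tool goes at most 62.5 mm and 10.7 degrees, less where a joint would pass 70% of its speed; a pose out of reach is approached as far as the arm can. A call with a gripper value outside its range is refused whole. The fingers move at their own pace and stop on an object; the grip force is fixed at half the most. Time passes only in rows, so rows that do not move let the fingers close. It gives the time, the measured TCP pose, the force and the opening at its end, in the units of the state.
- state(): the state, without advancing time (a new reading comes with each control period).
- grab_frame(name): name is "scene" or "side" or "wrist"; returns a dict with "pixels" (480x640x3 uint8, red, green, blue), "fx", "fy", "cx", "cy" (pixels), "eye" and "rotation" of the camera in the world. Camera axes: x right, y down, z forward; pixel columns grow to the right and rows downward; lengths in m; the calibration is good to about 2 mm. A picture is of the moment at which its call begins. There is no depth.
- hand_in(): hands the job in, once; it reports no verdict.
The state is a dict: "clock": time; "joint_positions": joint angles; "joint_vel": joint speeds; "joint_torque": joint torques, N m; "tool_pos": TCP position; "tool_rot": TCP orientation; "ft_force": force on the tool from outside, world axes, zero at the start; "moment": the same for the moment, N m; "opening": opening from 0.0 (shut) to 1.0 (fully open).
Only numpy, scipy, OpenCV 4.12 (cv2) and the standard library are available. Lean on these libraries where they do the work, as an engineer would, in place of code of your own. Each camera call takes 0.05 s, during which the arm holds its last target.

## Working session

There is one attempt and no reset: what is moved stays moved. The work goes in short steps, Python scripts to look and compute and a tool call to move; the robot and the scene stay as the last step left them, time stands still between calls to the robot, and variables do not carry over. Pictures are saved under pics/ and viewed, and the job is handed in when it is done.

Besides the shell and the picture viewer there is one more tool, called after "Emit:" as name([rows], argument=value, ...), one row to a line, values as JSON. move_arm: Moves the arm, as the interface text tells. Its arguments: {"type":"object","properties":{"deltas":{"type":"array","items":{"type":"object","properties":{"ax":{"type":"number"},"ay":{"type":"number"},"az":{"type":"number"},"dx":{"type":"number"},"dy":{"type":"number"},"dz":{"type":"number"},"jaw":{"type":"number"}}}}},"required":["deltas"]}

```bash
mkdir -p pics; cat > h.py <<'E'
from station import *
import numpy as np, cv2
def save(n,f,crop=None,scale=1):
    p=cv2.cvtColor(f['pixels'],cv2.COLOR_RGB2BGR)
    if crop: x0,y0,x1,y1=crop; p=p[y0:y1,x0:x1]
    if scale!=1: p=cv2.resize(p,None,fx=scale,fy=scale,interpolation=cv2.INTER_CUBIC)
    cv2.imwrite('pics/'+n+'.png',p)
def ray(f,u,v,z):
    d=np.array(f['rotation'])@np.array([(u-f['cx'])/f['fx'],(v-f['cy'])/f['fy'],1.])
    e=np.array(f['eye']); return e+d*(z-e[2])/d[2]
def proj(f,P):
    c=np.array(f['rotation']).T@(np.array(P,float)-np.array(f['eye']))
    return np.array([f['cx']+f['fx']*c[0]/c[2], f['cy']+f['fy']*c[1]/c[2]])
E
python3 - <<'E'
from h import *
import pickle
for n in ['scene','side','wrist']:
    f=grab_frame(n); save(n+'0',f); pickle.dump(f,open(n+'0.pkl','wb')); print(n,f['fx'],f['eye'],np.round(f['rotation'],3).tolist())
print(state())
E
```

```text
scene 565.8190808842128 [1.05811176 0.72329985 1.46730388] [-0.929, -2.702, 0.806]
side 461.9389984705978 [0.07630421 0.60690462 0.8895257 ] [-0.865, 2.592, -0.971]
wrist 415.23366949340596 [ 0.31744856 -0.51525353  0.37369223] [2.399, -1.563, -0.256]
{'clock': 0.15, 'joint_positions': array([-1.24038462e+00,  1.31027833e-01,  1.48903840e+00, -4.39049341e-06,
        1.52299290e+00, -8.54003404e-02]), 'joint_vel': array([-5.88938937e-04, -3.08032330e-04, -3.75394260e-03,  3.14779466e-06,
       -4.35193010e-05, -5.37461141e-04]), 'joint_torque': array([ 8.27350104e-04, -5.70061505e+01, -5.01158667e+01, -1.37585762e-04,
        9.61978891e-03,  3.11348089e-06]), 'tool_pos': array([ 0.2422487 , -0.54848609,  0.24915631]), 'tool_rot': array([-3.07251563e+00, -6.48160760e-01,  2.88195001e-04]), 'ft_force': array([-0.1708182 , -0.44715317, -0.4281104 ]), 'moment': array([-0.00333476, -0.03764064, -0.0257862 ]), 'opening': 1.0024151807627901}
```

Rotation is a rotation vector.

```bash
sed -i 's/np.array(f\[.rotation.\])/cv2.Rodrigues(np.array(f["rotation"],float))[0]/g' h.py; cat h.py | tail -8
```

```text
if scale!=1: p=cv2.resize(p,None,fx=scale,fy=scale,interpolation=cv2.INTER_CUBIC)
    cv2.imwrite('pics/'+n+'.png',p)
def ray(f,u,v,z):
    d=cv2.Rodrigues(np.array(f["rotation"],float))[0]@np.array([(u-f['cx'])/f['fx'],(v-f['cy'])/f['fy'],1.])
    e=np.array(f['eye']); return e+d*(z-e[2])/d[2]
def proj(f,P):
    c=cv2.Rodrigues(np.array(f["rotation"],float))[0].T@(np.array(P,float)-np.array(f['eye']))
    return np.array([f['cx']+f['fx']*c[0]/c[2], f['cy']+f['fy']*c[1]/c[2]])
```

View pics/scene0.png

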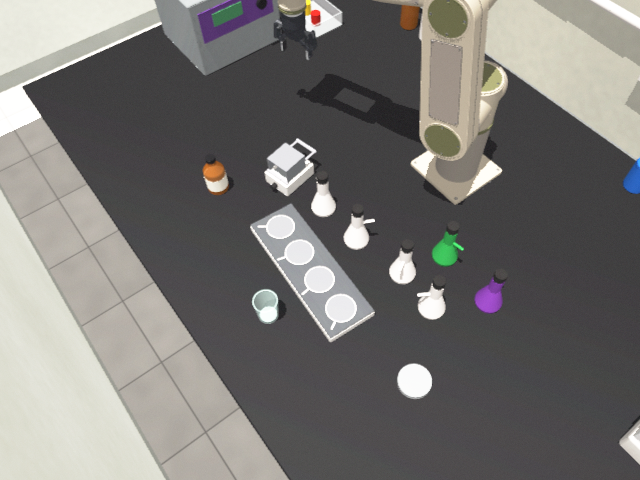

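View pics/side0.png

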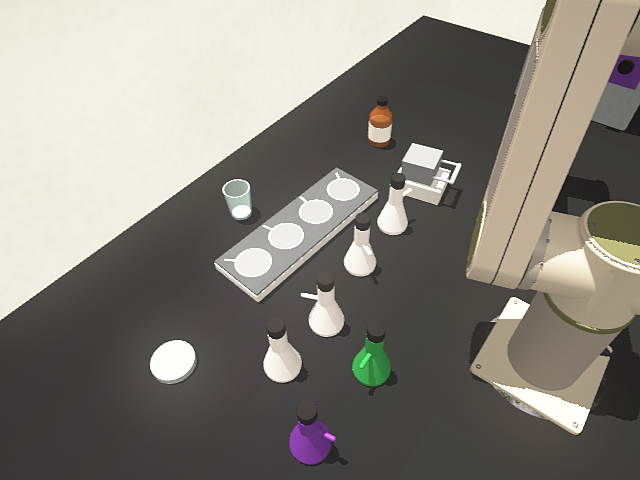

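View pics/wrist0.png

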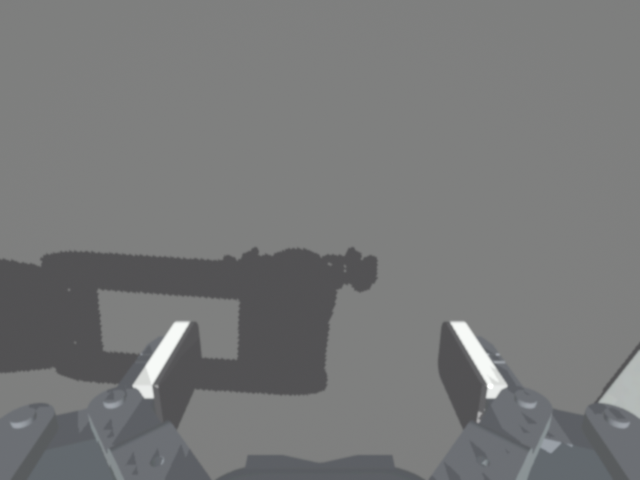

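The four white flasks stand in scene at (323,195), (357,228), (404,262) and (433,298). The look-alikes are green at (447,245) and purple at (492,292). The stirrer discs run from (281,227) to (341,308), and the switch box is at (290,165). Next I'll take close crops.

```bash
python3 - <<'E'
from h import *
import pickle
f=pickle.load(open('scene0.pkl','rb')); save('s_crop',f,(240,130,520,340),2.85)
f=pickle.load(open('side0.pkl','rb')); save('d_crop',f,(200,130,480,400),2.2)
E
```

```text
(no output)
```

View pics/s_crop.png

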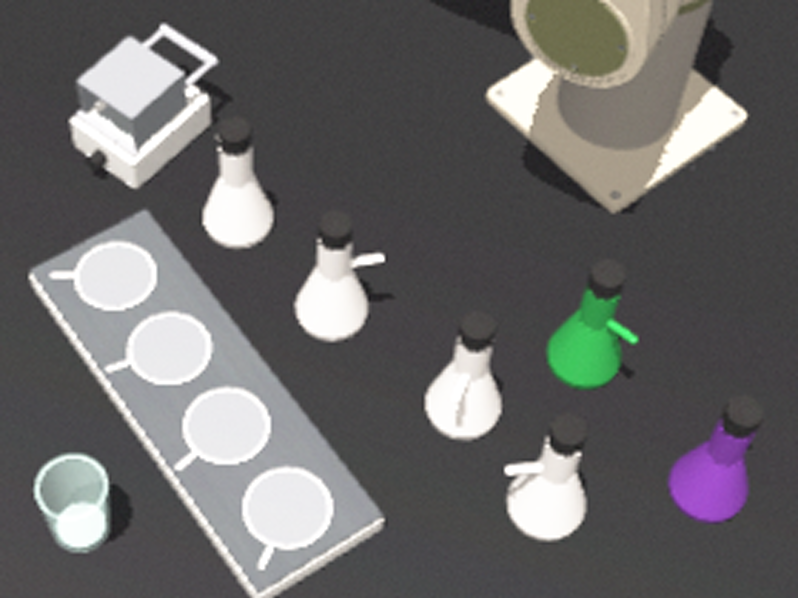

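View pics/d_crop.png

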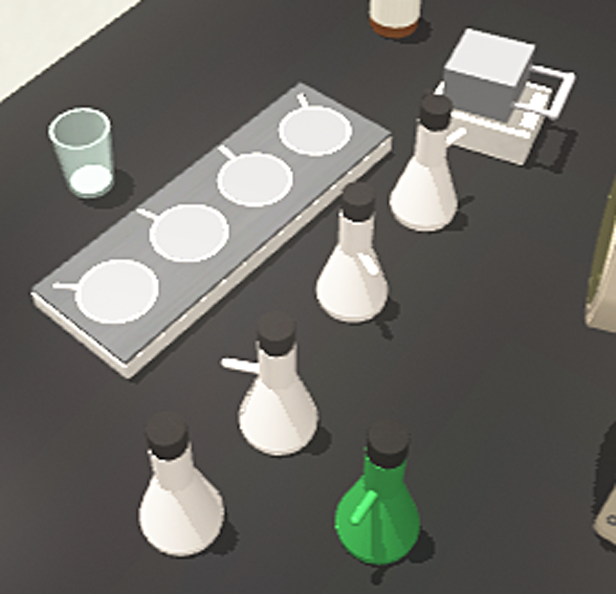

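```bash
python3 - <<'E'
from h import *
import pickle
f=pickle.load(open('scene0.pkl','rb'))
def gam(f,x,y,w=30,s=9):
    p=f['pixels'][y-w//2:y+w//2+8,x-w//2:x+w//2]
    p=(255*(p/255.)**0.5).astype(np.uint8)
    return cv2.cvtColor(cv2.resize(p,None,fx=s,fy=s,interpolation=cv2.INTER_NEAREST),cv2.COLOR_RGB2BGR)
L=[(322,181),(357,212),(407,248),(438,286)]
cv2.imwrite('pics/st_scene.png',np.hstack([gam(f,x,y,30,6.5) for x,y in L]))
f=pickle.load(open('side0.pkl','rb'))
L=[(397,188),(362,228),(325,290),(276,335)]
cv2.imwrite('pics/st_side.png',np.hstack([gam(f,x,y,30,6.5) for x,y in L]))
for n in ['scene0','side0']:
    f=pickle.load(open(n+'.pkl','rb'));p=f['pixels'].astype(int)
    m=(p.min(2)>205).astype(np.uint8)
    c,_=cv2.findContours(m,cv2.RETR_EXTERNAL,cv2.CHAIN_APPROX_NONE)
    for k in c:
        if 30<cv2.contourArea(k)<2500:
            print(n,cv2.contourArea(k),cv2.boundingRect(k))
E
```

```text
scene0 195.0 (625, 428, 15, 32)
scene0 855.5 (398, 364, 34, 33)
scene0 708.5 (325, 294, 32, 36)
scene0 569.0 (253, 290, 25, 32)
scene0 536.5 (417, 286, 28, 33)
scene0 500.5 (390, 251, 25, 32)
scene0 584.0 (277, 239, 38, 26)
scene0 835.0 (250, 226, 124, 115)
scene0 465.0 (344, 216, 24, 33)
scene0 538.5 (257, 215, 38, 24)
scene0 437.0 (311, 184, 24, 32)
scene0 83.5 (206, 180, 14, 12)
scene0 366.5 (468, 161, 34, 34)
scene0 261.5 (411, 151, 23, 25)
scene0 919.0 (265, 139, 51, 56)
scene0 39.5 (480, 100, 7, 15)
scene0 81.5 (481, 68, 24, 28)
scene0 1578.5 (0, 22, 162, 115)
scene0 393.0 (592, 0, 48, 29)
scene0 66.5 (465, 0, 14, 11)
scene0 474.5 (305, 0, 37, 37)
scene0 70.0 (180, 0, 23, 7)
side0 1446.5 (493, 382, 97, 51)
side0 523.0 (264, 346, 28, 35)
side0 1322.0 (150, 340, 45, 40)
side0 390.0 (499, 297, 31, 22)
side0 574.0 (301, 289, 36, 46)
side0 47.0 (214, 263, 44, 34)
side0 574.0 (544, 249, 46, 26)
side0 836.0 (224, 248, 48, 29)
side0 37.0 (362, 245, 10, 10)
side0 267.0 (586, 238, 54, 35)
side0 494.0 (344, 229, 26, 45)
side0 717.5 (262, 223, 42, 26)
side0 167.5 (232, 205, 19, 13)
side0 635.5 (299, 196, 34, 28)
side0 477.5 (377, 187, 26, 46)
side0 67.5 (405, 181, 36, 12)
side0 368.0 (222, 179, 28, 19)
side0 558.0 (327, 172, 33, 29)
side0 172.5 (434, 160, 27, 29)
side0 591.0 (403, 143, 40, 26)
```

View pics/st_scene.png

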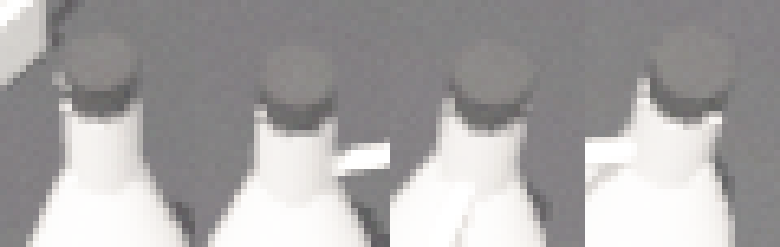

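View pics/st_side.png

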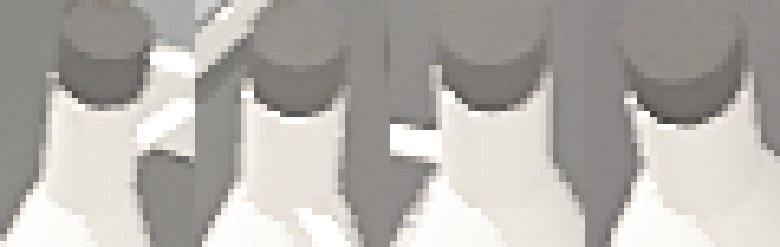

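```bash
python3 - <<'E'
from h import *
import pickle
fs=pickle.load(open('scene0.pkl','rb'));fd=pickle.load(open('side0.pkl','rb'))
S=[(322.8,175.2),(358.2,208.1),(407.7,244.1),(439.3,280.5)]
D=[(398.5,177.2),(363.2,218.4),(325.8,279.9),(276.1,326.2)]
def tri(a,b):
    A=[];B=[]
    for f,(u,v) in ((fs,a),(fd,b)):
        d=cv2.Rodrigues(np.array(f["rotation"],float))[0]@np.array([(u-f['cx'])/f['fx'],(v-f['cy'])/f['fy'],1.]);d/=np.linalg.norm(d)
        M=np.eye(3)-np.outer(d,d);A.append(M);B.append(M@np.array(f['eye']))
    return np.linalg.solve(sum(A),sum(B))
for a,b in zip(S,D): print('stop',ray(fs,*a,.165).round(3),ray(fd,*b,.165).round(3),tri(a,b).round(3))
print('arms')
c=lambda x,y:(240+x/2.85,130+y/2.85); e=lambda x,y:(200+x/2.2,130+y/2.2)
print('F1',ray(fd,*e(464,132),.097).round(3))
print('F2',ray(fs,*c(381,259),.097).round(3),ray(fd,*e(374,270),.097).round(3))
print('F3',ray(fs,*c(460,422),.097).round(3),ray(fd,*e(224,363),.097).round(3))
print('F4',ray(fs,*c(508,470),.097).round(3))
# discs
for n,f,boxes in [('scene',fs,[(253,210,44,30),(272,236,44,32),(300,262,40,32),(322,290,38,44)]),('side',fd,[(322,168,42,38),(294,192,44,36),(258,219,50,34),(220,244,56,38)])]:
  p=f['pixels'].astype(int);m=(p.min(2)>205).astype(np.uint8)
  for x,y,w,h in boxes:
    q=np.zeros_like(m);q[y:y+h,x:x+w]=m[y:y+h,x:x+w]
    k=max(cv2.findContours(q,cv2.RETR_EXTERNAL,cv2.CHAIN_APPROX_NONE)[0],key=cv2.contourArea)[:,0]
    P=np.array([ray(f,u,v,.035)[:2] for u,v in k])
    # robust circle
    ok=np.ones(len(P),bool)
    for _ in range(8):
        A=np.c_[2*P[ok],np.ones(ok.sum())];s=np.linalg.lstsq(A,(P[ok]**2).sum(1),rcond=None)[0]
        r=np.sqrt(s[2]+s[:2]@s[:2]);res=abs(np.hypot(*(P-s[:2]).T)-r);ok=res<.003
    d=np.hypot(*(P-s[:2]).T);t=P[d.argmax()]-s[:2]
    print(n,s[:2].round(4),'r',r.round(4),'mark',d.max().round(3),np.arctan2(t[1],t[0]).round(3),ok.sum(),len(P))
E
```

```text
stop [ 0.444 -0.141  0.165] [ 0.443 -0.142  0.165] [ 0.443 -0.142  0.164]
stop [0.437 0.016 0.165] [0.435 0.017 0.165] [0.436 0.015 0.162]
stop [0.408 0.193 0.165] [0.401 0.195 0.165] [0.404 0.19  0.158]
stop [0.418 0.327 0.165] [0.411 0.329 0.165] [0.415 0.325 0.158]
arms
F1 [ 0.427 -0.189  0.097]
F2 [0.398 0.043 0.097] [0.398 0.04  0.097]
F3 [0.461 0.236 0.097] [0.448 0.216 0.097]
F4 [0.46  0.303 0.097]
scene [ 0.6062 -0.1494] r 0.0433 mark 0.07 -0.681 74 89
scene [ 0.6139 -0.0397] r 0.0433 mark 0.068 -0.289 77 92
scene [0.6222 0.07  ] r 0.0434 mark 0.068 0.076 80 93
scene [0.6305 0.1798] r 0.0435 mark 0.069 0.528 84 99
side [ 0.6057 -0.1474] r 0.043 mark 0.07 -0.72 75 88
side [ 0.6134 -0.0379] r 0.0431 mark 0.07 -0.279 83 95
side [0.6215 0.0722] r 0.0428 mark 0.071 0.13 89 105
side [0.6296 0.1816] r 0.043 mark 0.07 0.522 93 114
```

Each white flask stopper triangulates close to 0.165 m. The stirrer yaw is about -0.074 rad, and the discs have the right spacing (110 mm) and mark directions. I'll start with F1 at (0.4435, -0.1415), whose arm yaw is about -1.9.

Emit:
move_arm([
  {"dx": 2.5, "dy": 5.1, "dz": 0.6},
  {"dx": 2.5, "dy": 5.1, "dz": 0.6},
  {"dx": 2.5, "dy": 5.1, "dz": 0.6},
  {"dx": 2.5, "dy": 5.1, "dz": 0.5},
  {"dx": 2.5, "dy": 5.1},
  {"dx": 2.5, "dy": 5.1},
  {"dx": 2.5, "dy": 5.1},
  {"dx": 2.5, "dy": 5.1},
  {},
])

```text
invalid input at $.deltas[0]: expected keys ax, ay, az, dx, dy, dz, jaw
```

```bash
cat >> h.py <<'E'
def ps():
    s=state();R=cv2.Rodrigues(s['tool_rot'])[0]
    print('t',round(s['clock'],2),'tcp',s['tool_pos'].round(4),'yawy',np.arctan2(R[1,1],R[0,1]).round(3),'zax',R[:,2].round(3),'open',round(s['opening'],3),'F',s['ft_force'].round(2),'q6',s['joint_positions'][5].round(2))
E
python3 - <<'E'
from h import *
ps(); f=grab_frame('wrist'); save('w1',f); ps()
print(proj(f,(.4435,-.1415,.165)),f['eye'],state()['tool_pos'])
E
```

```text
t 0.15 tcp [ 0.2422 -0.5485  0.2492] yawy -1.155 zax [-0.     0.001 -1.   ] open 1.002 F [-0.17 -0.45 -0.43] q6 -0.09
t 0.2 tcp [ 0.2423 -0.5486  0.2493] yawy -1.155 zax [-0.     0.001 -1.   ] open 1.0 F [-1.2  -0.71  0.73] q6 -0.09
[-731.29207258 -910.28313641] [ 0.31746152 -0.51529137  0.37382386] [ 0.24226509 -0.54858143  0.24933023]
```

View pics/w1.png

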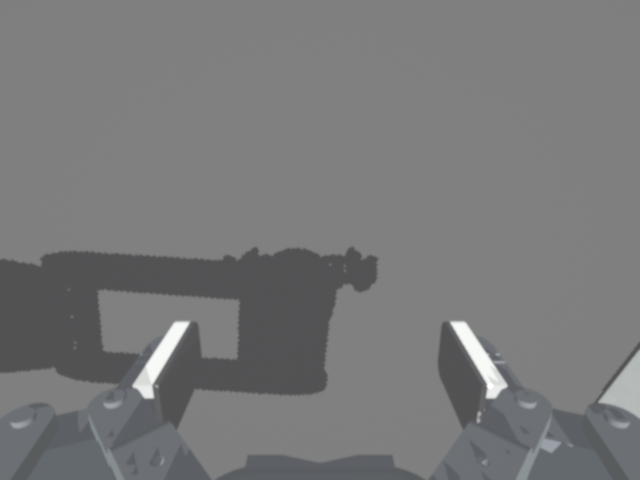

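Every key has to be present in each row.

Emit:
move_arm([
  {"ax": 0, "ay": 0, "az": 0, "dx": 2.5, "dy": 5.1, "dz": 0.6, "jaw": 80},
  {"ax": 0, "ay": 0, "az": 0, "dx": 2.5, "dy": 5.1, "dz": 0.6, "jaw": 80},
  {"ax": 0, "ay": 0, "az": 0, "dx": 2.5, "dy": 5.1, "dz": 0.6, "jaw": 80},
  {"ax": 0, "ay": 0, "az": 0, "dx": 2.5, "dy": 5.1, "dz": 0.6, "jaw": 80},
  {"ax": 0, "ay": 0, "az": 0, "dx": 2.5, "dy": 5.1, "dz": 0, "jaw": 80},
  {"ax": 0, "ay": 0, "az": 0, "dx": 2.5, "dy": 5.1, "dz": 0, "jaw": 80},
  {"ax": 0, "ay": 0, "az": 0, "dx": 2.5, "dy": 5.1, "dz": 0, "jaw": 80},
  {"ax": 0, "ay": 0, "az": 0, "dx": 2.5, "dy": 5.1, "dz": 0, "jaw": 80},
  {"ax": 0, "ay": 0, "az": 0, "dx": 0, "dy": 0, "dz": 0, "jaw": 80},
])

```text
clock: 1.32
tool_pos: [0.4447, -0.1266, 0.2716]
tool_rot: [-3.071, -0.644, -0.002]
ft_force: [-0.7, -0.8, 0.2]
opening: 0.804
```

```bash
python3 - <<'E'
from h import *
ps(); f=grab_frame('wrist'); save('w2',f)
print(proj(f,(.4435,-.1415,.165)),f['eye'],state()['tool_pos'])
E
```

```text
t 1.32 tcp [ 0.4447 -0.1266  0.2716] yawy -1.157 zax [ 0.001  0.004 -1.   ] open 0.804 F [-0.73 -0.84  0.23] q6 0.77
[342.83221481 262.51491284] [ 0.51989129 -0.09392254  0.39644671] [ 0.44413441 -0.12835042  0.27158051]
```

View pics/w2.png

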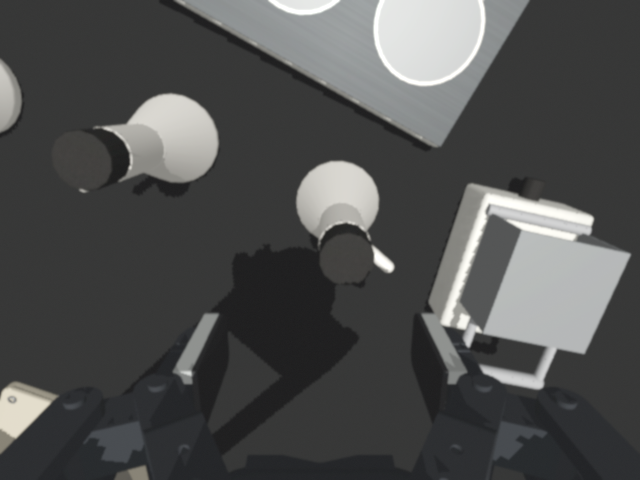

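The wrist view shows F1's stopper at (346,257), close to the prediction of (343,262), and its arm tip at about (391,267).

```bash
python3 - <<'E'
from h import *
f=grab_frame('wrist'); ps(); save('w3',f,(280,140,420,300),4)
s=ray(f,346,257,.165);t=ray(f,391,267,.097)
print(proj(f,(.4435,-.1415,.165)),s,t,np.hypot(*(t-s)[:2]),np.arctan2(*(t-s)[1::-1]))
E
```

```text
t 1.43 tcp [ 0.4437 -0.1297  0.2716] yawy -1.161 zax [-0.     0.003 -1.   ] open 0.803 F [-0.86 -0.02 -0.3 ] q6 0.76
[340.57820405 260.41174156] [ 0.44676252 -0.14354882  0.165     ] [ 0.43190792 -0.19297762  0.097     ] 0.05161264988344974 -1.8627349283456116
```

View pics/w3.png

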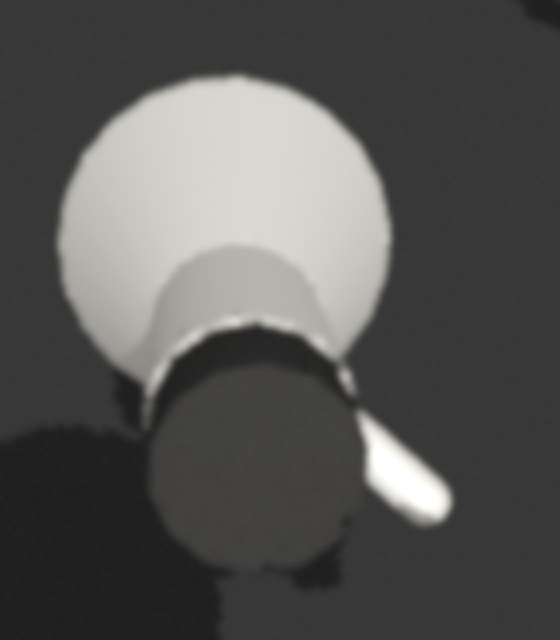

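Emit:
move_arm([
  {"ax": 0, "ay": 0, "az": 0, "dx": 0.2, "dy": -1.2, "dz": -3, "jaw": 80},
  {"ax": 0, "ay": 0, "az": 0, "dx": 0, "dy": 0, "dz": -3, "jaw": 80},
  {"ax": 0, "ay": 0, "az": 0, "dx": 0, "dy": 0, "dz": 0, "jaw": 80},
])

```text
clock: 1.8
tool_pos: [0.4443, -0.1465, 0.2108]
tool_rot: [-3.077, -0.631, -0.001]
ft_force: [-0.1, 0.3, -0.0]
opening: 0.8
```

Emit:
move_arm([
  {"ax": 0, "ay": 0, "az": 0, "dx": 0.1, "dy": 0.4, "dz": -2.5, "jaw": 80},
  {"ax": 0, "ay": 0, "az": 0, "dx": 0, "dy": 0, "dz": -2.5, "jaw": 80},
  {"ax": 0, "ay": 0, "az": 0, "dx": 0, "dy": 0, "dz": -2, "jaw": 80},
  {"ax": 0, "ay": 0, "az": 0, "dx": 0, "dy": 0, "dz": 0, "jaw": 80},
])

```text
clock: 2.3
tool_pos: [0.4461, -0.1482, 0.1451]
tool_rot: [3.076, 0.62, 0.008]
ft_force: [0.4, 0.6, 0.0]
opening: 0.801
```

Emit:
move_arm([
  {"ax": 0, "ay": 0, "az": 0, "dx": 0, "dy": 0.6, "dz": -0.4, "jaw": 80},
  {"ax": 0, "ay": 0, "az": 0, "dx": 0, "dy": 0, "dz": 0, "jaw": 80},
])

```text
clock: 2.55
tool_pos: [0.4474, -0.1433, 0.144]
tool_rot: [3.074, 0.617, 0.013]
ft_force: [0.1, 0.1, 0.3]
opening: 0.799
```

```bash
python3 - <<'E'
from h import *
f=grab_frame('wrist'); ps(); save('w4',f)
E
```

```text
t 2.6 tcp [ 0.4477 -0.1436  0.1444] yawy -1.175 zax [ 0.01  -0.005 -1.   ] open 0.799 F [ 0.73 -0.01  0.29] q6 0.76
```

View pics/w4.png

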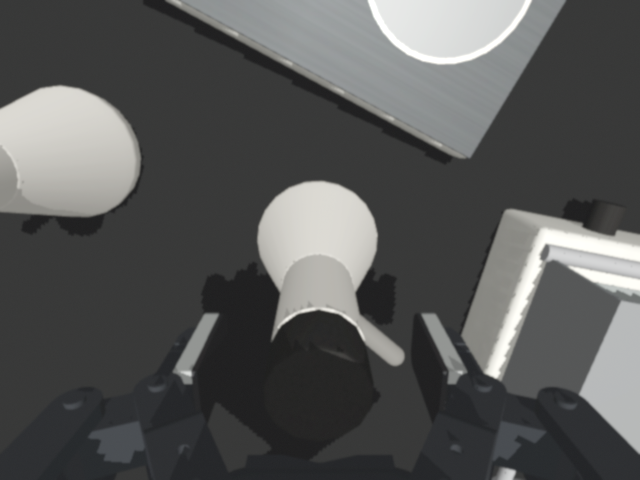

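Emit:
move_arm([
  {"ax": 0.005, "ay": 0.01, "az": 0, "dx": 0, "dy": 0, "dz": -0.3, "jaw": 0},
  {"ax": 0, "ay": 0, "az": 0, "dx": 0, "dy": 0, "dz": 0, "jaw": 0},
  {"ax": 0, "ay": 0, "az": 0, "dx": 0, "dy": 0, "dz": 0, "jaw": 0},
  {"ax": 0, "ay": 0, "az": 0, "dx": 0, "dy": 0, "dz": 0, "jaw": 0},
  {"ax": 0, "ay": 0, "az": 0, "dx": 0, "dy": 0, "dz": 0, "jaw": 0},
])

```text
clock: 3.22
tool_pos: [0.4484, -0.1437, 0.1424]
tool_rot: [3.08, 0.619, 0.001]
ft_force: [-0.1, 0.1, 0.7]
opening: 0.386
```

```bash
python3 - <<'E'
from h import *
ps()
E
```

```text
t 3.23 tcp [ 0.4484 -0.1437  0.1424] yawy -1.174 zax [ 0.001 -0.    -1.   ] open 0.386 F [-0.14  0.15  0.7 ] q6 0.75
```

Emit:
move_arm([
  {"ax": 0, "ay": 0, "az": 0, "dx": 0, "dy": 0, "dz": 3, "jaw": 0},
  {"ax": 0, "ay": 0, "az": 0, "dx": 0, "dy": 0, "dz": 4, "jaw": 0},
  {"ax": 0, "ay": 0, "az": 0.15, "dx": 1, "dy": 0, "dz": 2, "jaw": 0},
  {"ax": 0, "ay": 0, "az": 0.15, "dx": 2, "dy": 0, "dz": 0, "jaw": 0},
  {"ax": 0, "ay": 0, "az": 0.15, "dx": 2, "dy": 0, "dz": 0, "jaw": 0},
  {"ax": 0, "ay": 0, "az": 0.15, "dx": 2, "dy": 0, "dz": 0, "jaw": 0},
  {"ax": 0, "ay": 0, "az": 0.15, "dx": 2, "dy": 0, "dz": 0, "jaw": 0},
  {"ax": 0, "ay": 0, "az": 0.15, "dx": 2, "dy": 0, "dz": 0, "jaw": 0},
  {"ax": 0, "ay": 0, "az": 0.15, "dx": 2, "dy": 0, "dz": 0, "jaw": 0},
  {"ax": 0, "ay": 0, "az": 0.1, "dx": 2, "dy": 0, "dz": 0, "jaw": 0},
  {"ax": 0, "ay": 0, "az": 0, "dx": 0, "dy": 0, "dz": 0, "jaw": 0},
])

```text
clock: 4.6
tool_pos: [0.5988, -0.1426, 0.2284]
tool_rot: [-2.205, -2.232, 0.013]
ft_force: [-0.8, -0.5, -1.5]
opening: 0.382
```

```bash
python3 - <<'E'
from h import *
ps();f=grab_frame('wrist'); ps(); save('w5',f)
E
```

```text
t 4.6 tcp [ 0.5988 -0.1426  0.2284] yawy 0.012 zax [-0.009 -0.003 -1.   ] open 0.382 F [-0.76 -0.53 -1.49] q6 -0.33
t 4.65 tcp [ 0.5981 -0.1425  0.2283] yawy 0.011 zax [-0.009 -0.003 -1.   ] open 0.381 F [-1.27 -0.15 -2.68] q6 -0.32
```

View pics/w5.png

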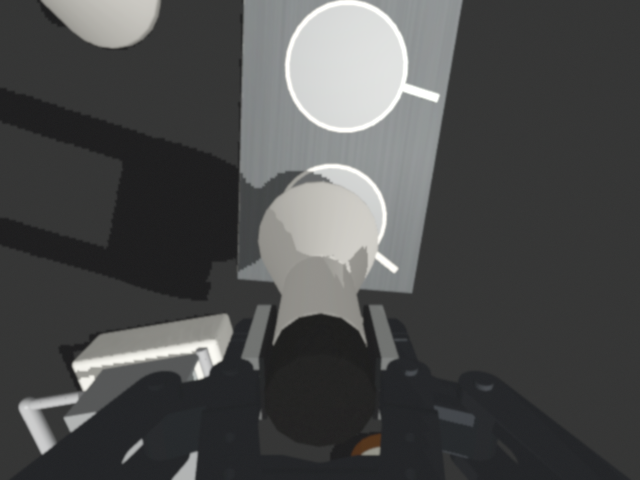

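Emit:
move_arm([
  {"ax": 0.003, "ay": -0.009, "az": 0.01, "dx": 0.8, "dy": -0.6, "dz": 0, "jaw": 0},
  {"ax": 0, "ay": 0, "az": 0, "dx": 0, "dy": 0, "dz": -1.5, "jaw": 0},
  {"ax": 0, "ay": 0, "az": 0, "dx": 0, "dy": 0, "dz": -1.5, "jaw": 0},
  {"ax": 0, "ay": 0, "az": 0, "dx": 0, "dy": 0, "dz": 0, "jaw": 0},
])

```text
clock: 5.15
tool_pos: [0.6042, -0.1492, 0.1948]
tool_rot: [-2.201, -2.239, 0.002]
ft_force: [0.0, 0.9, -2.7]
opening: 0.382
```

```bash
python3 - <<'E'
from h import *
ps()
E
```

```text
t 5.15 tcp [ 0.6042 -0.1492  0.1948] yawy 0.017 zax [-0.003  0.    -1.   ] open 0.382 F [ 0.    0.88 -2.65] q6 -0.34
```

Emit:
move_arm([
  {"ax": 0, "ay": -0.003, "az": 0.01, "dx": 0.2, "dy": 0.1, "dz": -0.9, "jaw": 0},
  {"ax": 0, "ay": 0, "az": 0, "dx": 0, "dy": 0, "dz": -0.5, "jaw": 0},
  {"ax": 0, "ay": 0, "az": 0, "dx": 0, "dy": 0, "dz": -0.3, "jaw": 0},
  {"ax": 0, "ay": 0, "az": 0, "dx": 0, "dy": 0, "dz": 0, "jaw": 0},
])

```text
clock: 5.65
tool_pos: [0.6066, -0.1481, 0.1777]
tool_rot: [2.19, 2.251, 0.002]
ft_force: [-1.1, 0.1, -2.3]
opening: 0.387
```

```bash
python3 - <<'E'
from h import *
ps()
E
```

```text
t 5.65 tcp [ 0.6066 -0.1481  0.1777] yawy 0.027 zax [ 0.002 -0.    -1.   ] open 0.387 F [-1.06  0.05 -2.31] q6 -0.35
```

Emit:
move_arm([
  {"ax": 0, "ay": 0, "az": 0, "dx": 0, "dy": 0, "dz": -0.1, "jaw": 0},
  {"ax": 0, "ay": 0, "az": 0, "dx": 0, "dy": 0, "dz": 0, "jaw": 60},
  {"ax": 0, "ay": 0, "az": 0, "dx": 0, "dy": 0, "dz": 0, "jaw": 70},
  {"ax": 0, "ay": 0, "az": 0, "dx": 0, "dy": 0, "dz": 0, "jaw": 80},
  {"ax": 0, "ay": 0, "az": 0, "dx": 0, "dy": 0, "dz": 3, "jaw": 80},
  {"ax": 0, "ay": 0, "az": 0, "dx": 0, "dy": 0, "dz": 5, "jaw": 80},
  {"ax": 0, "ay": 0, "az": 0.17, "dx": -3, "dy": 2, "dz": 3, "jaw": 80},
  {"ax": 0, "ay": 0, "az": 0.17, "dx": -4, "dy": 4, "dz": 0, "jaw": 80},
  {"ax": 0, "ay": 0, "az": 0.17, "dx": -4, "dy": 4, "dz": 0, "jaw": 80},
  {"ax": 0, "ay": 0, "az": 0.17, "dx": -4, "dy": 4, "dz": 0, "jaw": 80},
  {"ax": 0, "ay": 0, "az": 0.17, "dx": -2, "dy": 2, "dz": 0, "jaw": 80},
  {"ax": 0, "ay": 0, "az": 0, "dx": 0, "dy": 0, "dz": 0, "jaw": 80},
])

```text
clock: 7.15
tool_pos: [0.4324, 0.0155, 0.2915]
tool_rot: [1.026, 2.961, 0.006]
ft_force: [0.1, -0.1, 0.2]
opening: 0.803
```

```bash
python3 - <<'E'
from h import *
ps();f=grab_frame('wrist'); ps(); save('w6',f);f=grab_frame('scene'); save('s6',f)
f=grab_frame('side'); save('d6',f)
E
```

```text
t 7.15 tcp [0.4324 0.0155 0.2915] yawy 0.903 zax [ 0.008  0.001 -1.   ] open 0.803 F [ 0.11 -0.12  0.24] q6 -0.99
t 7.2 tcp [0.433  0.0149 0.2915] yawy 0.901 zax [ 0.008  0.001 -1.   ] open 0.8 F [ 0.57 -0.01 -0.12] q6 -0.99
```

View pics/w6.png

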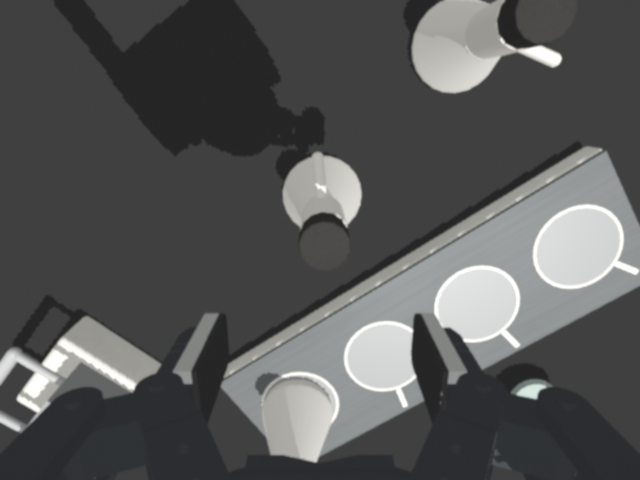

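View pics/s6.png

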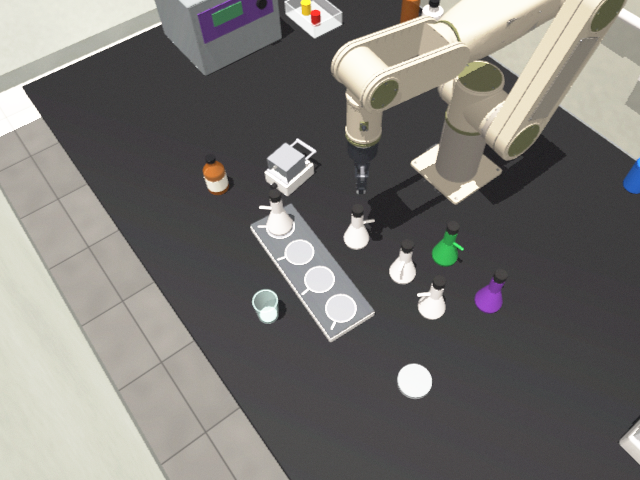

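View pics/d6.png

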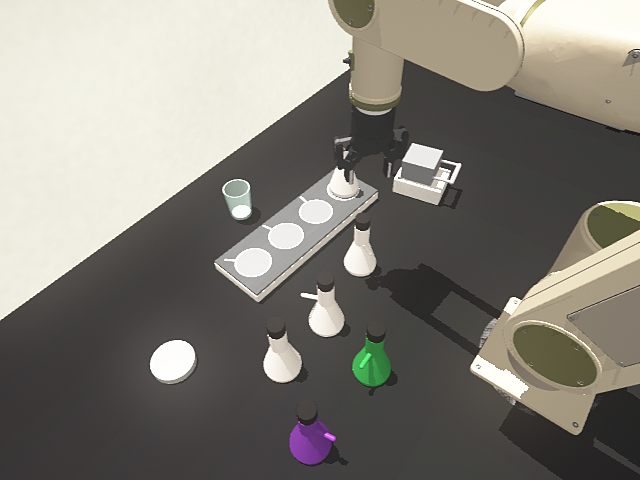

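F1 stands on place 1 in the scene view, at (279,215), with its arm to the left at about (262,207). F2's stopper is in the wrist view at (325,243) and its arm tip at (318,155).

```bash
cat >> h.py <<'E'
def fl(f,st,tip,base=0.,q=True):
    s=ray(f,*st,base+.165);t=ray(f,*tip,base+.097)
    print('axis',s[:2].round(4),'tip',t[:2].round(4),'len',np.hypot(*(t-s)[:2]).round(4),'yaw',np.arctan2(*(t-s)[1::-1]).round(3))
PL=[(.606,-.1485,-.674),(.6137,-.0388,-.274),(.6218,.0711,.126),(.630,.1807,.526)]
E
python3 - <<'E'
from h import *
f=grab_frame('wrist'); ps(); save('w7a',f,(260,130,390,290),4)
f=grab_frame('scene'); save('s7',f,(245,175,315,245),8)
x,y,a=PL[0]
print('ideal scene px stopper',proj(f,(x,y,.2)),'tip',proj(f,(x+.052*np.cos(a),y+.052*np.sin(a),.132)))
E
```

```text
t 7.35 tcp [0.4336 0.0138 0.2909] yawy 0.898 zax [ 0.007  0.001 -1.   ] open 0.801 F [-0.06  0.49  0.41] q6 -0.99
ideal scene px stopper [274.92180786 193.6302263 ] tip [259.37136884 207.71464789]
```

View pics/w7a.png

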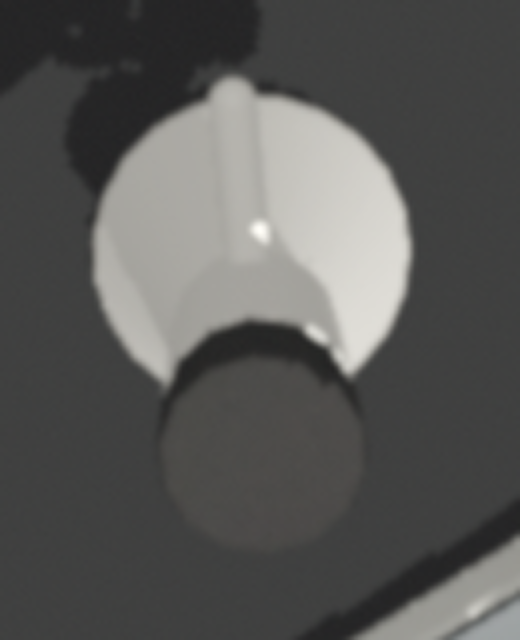

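View pics/s7.png

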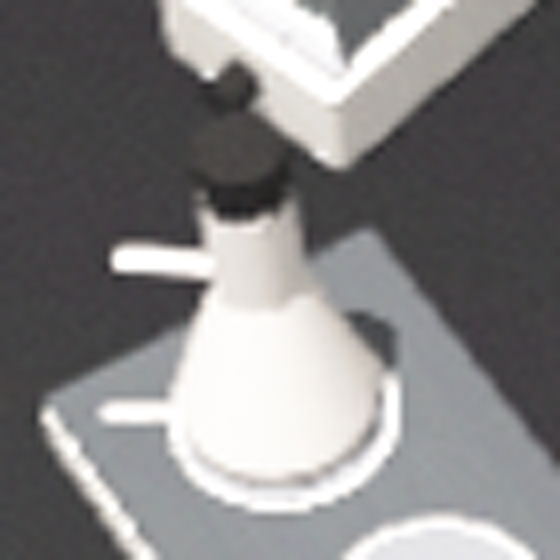

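F1 is placed to within a pixel or so of the ideal. Now F2.

```bash
python3 - <<'E'
from h import *
f=grab_frame('wrist'); ps()
fl(f,(325.5,242.5),(318.2,150.5))
E
```

```text
t 7.45 tcp [0.4336 0.0137 0.2907] yawy 0.898 zax [ 0.006  0.001 -1.   ] open 0.802 F [ 0.06 -0.02 -1.28] q6 -0.99
axis [0.4394 0.0162] tip [0.3974 0.0439] len 0.0503 yaw 2.557
```

Emit:
move_arm([
  {"ax": -0.001, "ay": 0.006, "az": 0, "dx": 0.5, "dy": 0.2, "dz": -3, "jaw": 80},
  {"ax": 0, "ay": 0, "az": 0, "dx": 0, "dy": 0, "dz": -3, "jaw": 80},
  {"ax": 0, "ay": 0, "az": 0, "dx": 0, "dy": 0, "dz": -3, "jaw": 80},
  {"ax": 0, "ay": 0, "az": 0, "dx": 0, "dy": 0, "dz": 0, "jaw": 80},
])

```text
clock: 7.95
tool_pos: [0.4402, 0.0134, 0.1981]
tool_rot: [-1.047, -2.961, 0.001]
ft_force: [-0.9, 0.4, -0.1]
opening: 0.801
```

```bash
python3 - <<'E'
from h import *
ps()
E
```

```text
t 7.95 tcp [0.4402 0.0134 0.1981] yawy 0.891 zax [-0.001 -0.001 -1.   ] open 0.801 F [-0.94  0.41 -0.05] q6 -0.98
```

Emit:
move_arm([
  {"ax": 0, "ay": 0, "az": 0, "dx": -0.2, "dy": 0.4, "dz": -2.5, "jaw": 80},
  {"ax": 0, "ay": 0, "az": 0, "dx": 0, "dy": 0, "dz": -2.2, "jaw": 80},
  {"ax": 0, "ay": 0, "az": 0, "dx": 0, "dy": 0, "dz": -0.8, "jaw": 80},
  {"ax": 0, "ay": 0, "az": 0, "dx": 0, "dy": 0, "dz": 0, "jaw": 80},
])

```text
clock: 8.45
tool_pos: [0.4418, 0.016, 0.1473]
tool_rot: [1.052, 2.955, 0.001]
ft_force: [-0.0, 0.0, 0.3]
opening: 0.801
```

```bash
python3 - <<'E'
from h import *
ps()
E
```

```text
t 8.45 tcp [0.4418 0.016  0.1473] yawy 0.887 zax [ 0.004 -0.001 -1.   ] open 0.801 F [-0.02  0.04  0.34] q6 -0.97
```

Emit:
move_arm([
  {"ax": 0, "ay": 0.004, "az": 0, "dx": -0.3, "dy": 0, "dz": -0.5, "jaw": 70},
  {"ax": 0, "ay": 0, "az": 0, "dx": 0, "dy": 0, "dz": 0, "jaw": 0},
  {"ax": 0, "ay": 0, "az": 0, "dx": 0, "dy": 0, "dz": 0, "jaw": 0},
  {"ax": 0, "ay": 0, "az": 0, "dx": 0, "dy": 0, "dz": 0, "jaw": 0},
  {"ax": 0, "ay": 0, "az": 0, "dx": 0, "dy": 0, "dz": 0, "jaw": 0},
])

```text
clock: 9.07
tool_pos: [0.4402, 0.0156, 0.1448]
tool_rot: [1.053, 2.956, -0.001]
ft_force: [0.6, -1.1, -0.9]
opening: 0.381
```

```bash
python3 - <<'E'
from h import *
ps()
E
```

```text
t 9.07 tcp [0.4402 0.0156 0.1448] yawy 0.887 zax [ 0.004 -0.002 -1.   ] open 0.381 F [ 0.56 -1.07 -0.94] q6 -0.97
```

Emit:
move_arm([
  {"ax": 0, "ay": 0, "az": 0, "dx": 0, "dy": 0, "dz": 3, "jaw": 0},
  {"ax": 0, "ay": 0, "az": 0, "dx": 0, "dy": 0, "dz": 4, "jaw": 0},
  {"ax": 0, "ay": 0, "az": -0.16, "dx": 0, "dy": 0, "dz": 2, "jaw": 0},
  {"ax": 0, "ay": 0, "az": -0.16, "dx": 1, "dy": -0.3, "dz": 0, "jaw": 0},
  {"ax": 0, "ay": 0, "az": -0.16, "dx": 1, "dy": -0.3, "dz": 0, "jaw": 0},
  {"ax": 0, "ay": 0, "az": -0.16, "dx": 1, "dy": -0.3, "dz": 0, "jaw": 0},
  {"ax": 0, "ay": 0, "az": -0.16, "dx": 1, "dy": -0.3, "dz": 0, "jaw": 0},
  {"ax": 0, "ay": 0, "az": -0.16, "dx": 1, "dy": -0.3, "dz": 0, "jaw": 0},
  {"ax": 0, "ay": 0, "az": -0.16, "dx": 1, "dy": -0.3, "dz": 0, "jaw": 0},
  {"ax": 0, "ay": 0, "az": -0.16, "dx": 1, "dy": -0.3, "dz": 0, "jaw": 0},
  {"ax": 0, "ay": 0, "az": -0.16, "dx": 1, "dy": -0.3, "dz": 0, "jaw": 0},
  {"ax": 0, "ay": 0, "az": -0.16, "dx": 1, "dy": -0.3, "dz": 0, "jaw": 0},
  {"ax": 0, "ay": 0, "az": -0.16, "dx": 1, "dy": -0.3, "dz": 0, "jaw": 0},
  {"ax": 0, "ay": 0, "az": -0.16, "dx": 1, "dy": -0.3, "dz": 0, "jaw": 0},
  {"ax": 0, "ay": 0, "az": -0.16, "dx": 1, "dy": -0.3, "dz": 0, "jaw": 0},
  {"ax": 0, "ay": 0, "az": -0.16, "dx": 1, "dy": -0.3, "dz": 0, "jaw": 0},
  {"ax": 0, "ay": 0, "az": -0.16, "dx": 1, "dy": -0.3, "dz": 0, "jaw": 0},
  {"ax": 0, "ay": 0, "az": -0.16, "dx": 1, "dy": -0.3, "dz": 0, "jaw": 0},
  {"ax": 0, "ay": 0, "az": -0.1, "dx": 1, "dy": -0.3, "dz": 0, "jaw": 0},
  {"ax": 0, "ay": 0, "az": 0, "dx": 0, "dy": 0, "dz": 0, "jaw": 0},
])

```text
clock: 11.58
tool_pos: [0.5964, -0.0308, 0.2219]
tool_rot: [-3.094, 0.45, 0.013]
ft_force: [-0.6, 0.7, -3.7]
opening: 0.388
```

```bash
python3 - <<'E'
from h import *
f=grab_frame('wrist'); ps(); save('w8',f)
E
```

```text
t 11.62 tcp [ 0.5959 -0.0306  0.2218] yawy -1.859 zax [-0.007  0.016 -1.   ] open 0.384 F [-1.45  0.44 -3.95] q6 1.71
```

View pics/w8.png

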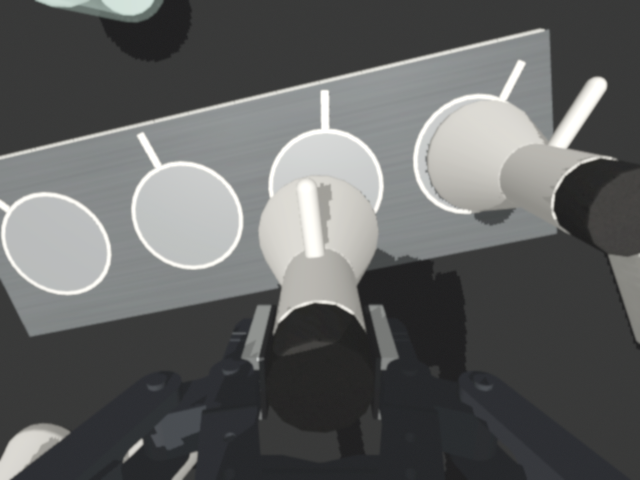

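Emit:
move_arm([
  {"ax": -0.016, "ay": -0.007, "az": -0.08, "dx": 1.7, "dy": -0.8, "dz": 0, "jaw": 0},
  {"ax": 0, "ay": 0, "az": 0, "dx": 0, "dy": 0, "dz": -1.5, "jaw": 0},
  {"ax": 0, "ay": 0, "az": 0, "dx": 0, "dy": 0, "dz": -1, "jaw": 0},
  {"ax": 0, "ay": 0, "az": 0, "dx": 0, "dy": 0, "dz": 0, "jaw": 0},
])

```text
clock: 12.12
tool_pos: [0.6101, -0.0374, 0.193]
tool_rot: [-3.09, 0.561, 0.007]
ft_force: [-0.8, -0.7, -3.7]
opening: 0.38
```

```bash
python3 - <<'E'
from h import *
ps()
E
```

```text
t 12.12 tcp [ 0.6101 -0.0374  0.193 ] yawy -1.93 zax [-0.004  0.002 -1.   ] open 0.38 F [-0.79 -0.66 -3.69] q6 1.78
```

Emit:
move_arm([
  {"ax": -0.002, "ay": -0.004, "az": -0.014, "dx": 0.4, "dy": -0.2, "dz": -0.6, "jaw": 0},
  {"ax": 0, "ay": 0, "az": 0, "dx": 0, "dy": 0, "dz": -0.4, "jaw": 0},
  {"ax": 0, "ay": 0, "az": 0, "dx": 0, "dy": 0, "dz": -0.2, "jaw": 0},
  {"ax": 0, "ay": 0, "az": 0, "dx": 0, "dy": 0, "dz": 0, "jaw": 0},
])

```text
clock: 12.62
tool_pos: [0.6141, -0.0394, 0.1806]
tool_rot: [-3.087, 0.582, -0.0]
ft_force: [-0.1, -0.0, -2.9]
opening: 0.387
```

```bash
python3 - <<'E'
from h import *
ps()
E
```

```text
t 12.62 tcp [ 0.6141 -0.0394  0.1806] yawy -1.944 zax [ 0.  0. -1.] open 0.387 F [-0.14 -0.03 -2.87] q6 1.8
```

Emit:
move_arm([
  {"ax": 0, "ay": 0, "az": 0, "dx": 0, "dy": 0, "dz": -0.1, "jaw": 0},
  {"ax": 0, "ay": 0, "az": 0, "dx": 0, "dy": 0, "dz": 0, "jaw": 60},
  {"ax": 0, "ay": 0, "az": 0, "dx": 0, "dy": 0, "dz": 0, "jaw": 70},
  {"ax": 0, "ay": 0, "az": 0, "dx": 0, "dy": 0, "dz": 0, "jaw": 80},
  {"ax": 0, "ay": 0, "az": 0, "dx": 0, "dy": 0, "dz": 3, "jaw": 80},
  {"ax": 0, "ay": 0, "az": 0, "dx": 0, "dy": 0, "dz": 5, "jaw": 80},
  {"ax": 0, "ay": 0, "az": 0.17, "dx": -3, "dy": 3, "dz": 3, "jaw": 80},
  {"ax": 0, "ay": 0, "az": 0.17, "dx": -3.5, "dy": 4, "dz": 0, "jaw": 80},
  {"ax": 0, "ay": 0, "az": 0.17, "dx": -3.5, "dy": 4, "dz": 0, "jaw": 80},
  {"ax": 0, "ay": 0, "az": 0.17, "dx": -3.5, "dy": 4, "dz": 0, "jaw": 80},
  {"ax": 0, "ay": 0, "az": 0.17, "dx": -3.5, "dy": 4, "dz": 0, "jaw": 80},
  {"ax": 0, "ay": 0, "az": 0.17, "dx": -3.5, "dy": 4, "dz": 0, "jaw": 80},
  {"ax": 0, "ay": 0, "az": 0.1, "dx": 0, "dy": 0, "dz": 0, "jaw": 80},
  {"ax": 0, "ay": 0, "az": 0, "dx": 0, "dy": 0, "dz": 0, "jaw": 80},
])

```text
clock: 14.38
tool_pos: [0.404, 0.1967, 0.2991]
tool_rot: [-2.901, -1.197, -0.022]
ft_force: [-0.3, 0.2, 1.0]
opening: 0.793
```

```bash
python3 - <<'E'
from h import *
f=grab_frame('wrist'); ps(); save('w9',f);f=grab_frame('scene'); save('s9',f)
x,y,a=PL[1];print('ideal scene px stopper',proj(f,(x,y,.2)),'tip',proj(f,(x+.052*np.cos(a),y+.052*np.sin(a),.132)))
save('s9c',f,(245,175,325,255),7.5)
E
```

```text
t 14.43 tcp [0.4042 0.1966 0.2992] yawy -0.79 zax [ 0.011  0.009 -1.   ] open 0.798 F [ 0.35  0.43 -0.34] q6 1.13
ideal scene px stopper [295.47500298 220.27932241] tip [279.66700406 239.88929325]
```

View pics/w9.png

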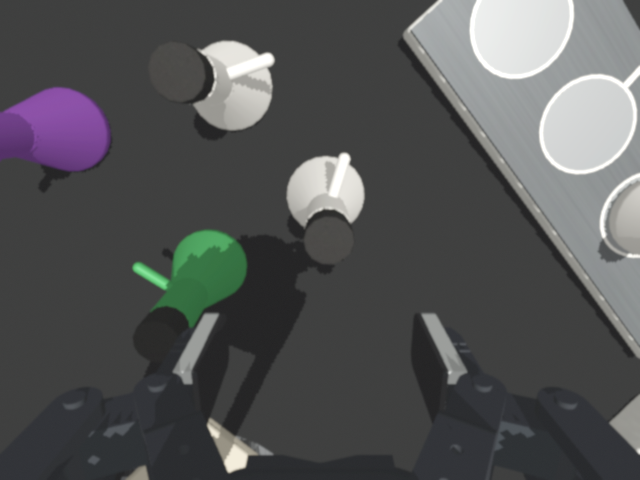

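View pics/s9.png

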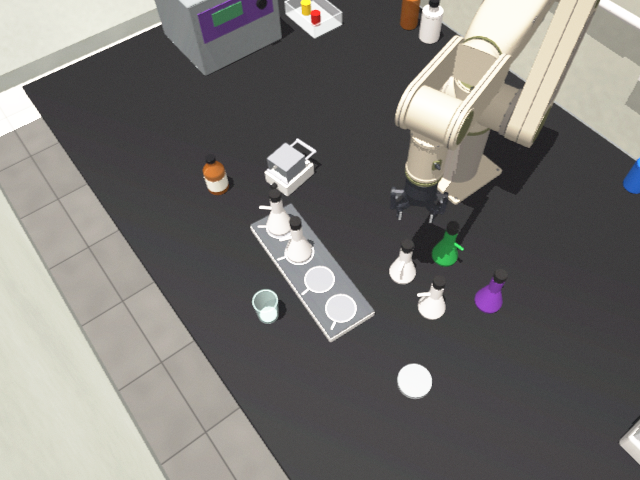

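View pics/s9c.png

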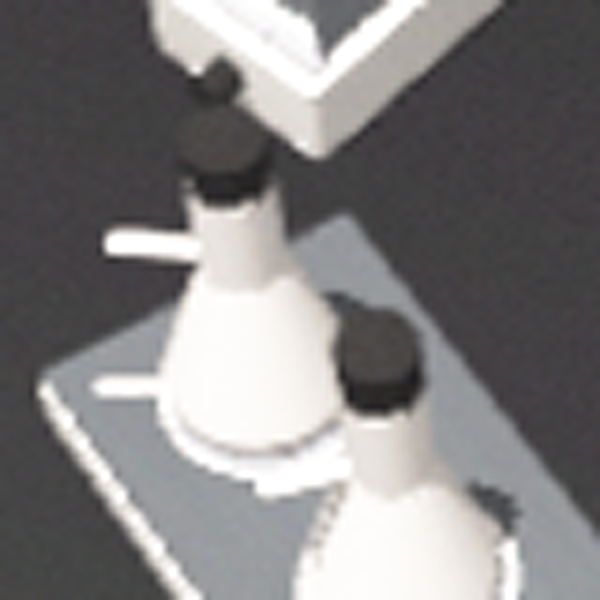

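F2's stopper is within 0.4 px of the ideal. F3 is in the wrist view with its stopper at (329,238) and arm tip at (344,157). The green flask is near the left finger, so I'll check the clearance.

```bash
python3 - <<'E'
from h import *
f=grab_frame('wrist'); ps()
fl(f,(329,238),(344.5,154))
print('green',ray(f,162,335,.165))
fl(f,(180,72),(270,59))
save('w9c',f,(270,140,390,280),4)
E
```

```text
t 14.53 tcp [0.4046 0.1959 0.2988] yawy -0.792 zax [ 0.011  0.008 -1.   ] open 0.798 F [-0.49 -0.68  0.02] q6 1.13
axis [0.4098 0.1924] tip [0.4528 0.2162] len 0.0492 yaw 0.506
green [0.27636254 0.22561505 0.165     ]
axis [0.4202 0.3252] tip [0.4621 0.3032] len 0.0473 yaw -0.483
```

View pics/w9c.png

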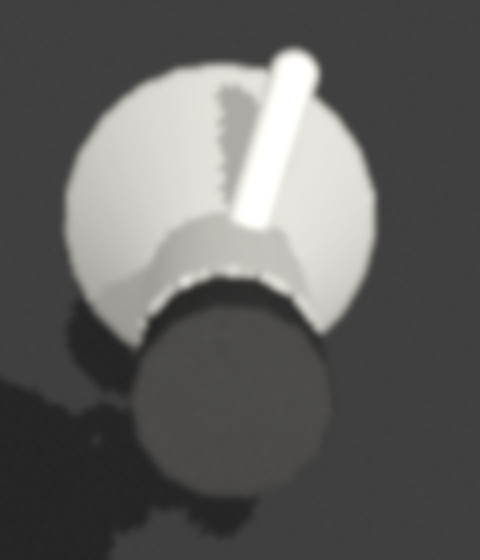

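Emit:
move_arm([
  {"ax": -0.008, "ay": 0.011, "az": 0, "dx": 0.2, "dy": -0.3, "dz": -3, "jaw": 80},
  {"ax": 0, "ay": 0, "az": 0, "dx": 0, "dy": 0, "dz": -3.5, "jaw": 80},
  {"ax": 0, "ay": 0, "az": 0, "dx": 0, "dy": 0, "dz": -3, "jaw": 80},
  {"ax": 0, "ay": 0, "az": 0, "dx": 0, "dy": 0, "dz": 0, "jaw": 80},
])

```text
clock: 15.02
tool_pos: [0.4086, 0.1904, 0.202]
tool_rot: [2.913, 1.175, 0.001]
ft_force: [0.4, 0.1, -0.2]
opening: 0.8
```

```bash
python3 - <<'E'
from h import *
ps()
E
```

```text
t 15.03 tcp [0.4086 0.1904 0.202 ] yawy -0.804 zax [ 0.001 -0.    -1.   ] open 0.8 F [ 0.42  0.07 -0.18] q6 1.13
```

Emit:
move_arm([
  {"ax": 0, "ay": 0, "az": 0, "dx": -0.1, "dy": 0.3, "dz": -2.5, "jaw": 80},
  {"ax": 0, "ay": 0, "az": 0, "dx": 0, "dy": 0.1, "dz": -2.5, "jaw": 80},
  {"ax": 0, "ay": 0, "az": 0, "dx": -0.1, "dy": 0, "dz": -1, "jaw": 80},
  {"ax": 0, "ay": 0, "az": 0, "dx": 0, "dy": 0, "dz": 0, "jaw": 80},
])

```text
clock: 15.52
tool_pos: [0.4107, 0.194, 0.1466]
tool_rot: [2.917, 1.164, 0.011]
ft_force: [-0.0, 0.9, -0.2]
opening: 0.801
```

```bash
python3 - <<'E'
from h import *
ps()
E
```

```text
t 15.53 tcp [0.4107 0.194  0.1466] yawy -0.811 zax [ 0.007  0.002 -1.   ] open 0.801 F [-0.03  0.92 -0.24] q6 1.14
```

Emit:
move_arm([
  {"ax": -0.002, "ay": 0.007, "az": 0, "dx": -0.4, "dy": -0.1, "dz": -0.4, "jaw": 70},
  {"ax": 0, "ay": 0, "az": 0, "dx": 0, "dy": 0, "dz": 0, "jaw": 0},
  {"ax": 0, "ay": 0, "az": 0, "dx": 0, "dy": 0, "dz": 0, "jaw": 0},
  {"ax": 0, "ay": 0, "az": 0, "dx": 0, "dy": 0, "dz": 0, "jaw": 0},
  {"ax": 0, "ay": 0, "az": 0, "dx": 0, "dy": 0, "dz": 0, "jaw": 0},
])

```text
clock: 16.15
tool_pos: [0.4082, 0.1933, 0.1455]
tool_rot: [2.918, 1.164, 0.006]
ft_force: [-0.3, -0.6, -0.5]
opening: 0.383
```

```bash
python3 - <<'E'
from h import *
ps()
E
```

```text
t 16.15 tcp [0.4082 0.1933 0.1455] yawy -0.812 zax [ 0.004  0.001 -1.   ] open 0.383 F [-0.34 -0.65 -0.51] q6 1.14
```

Emit:
move_arm([
  {"ax": 0, "ay": 0, "az": 0, "dx": 0, "dy": 0, "dz": 3, "jaw": 0},
  {"ax": 0, "ay": 0, "az": 0, "dx": 0, "dy": 0, "dz": 4, "jaw": 0},
  {"ax": 0, "ay": 0, "az": 0, "dx": 1, "dy": -0.5, "dz": 2, "jaw": 0},
  {"ax": 0, "ay": 0, "az": -0.05, "dx": 2.5, "dy": -1.5, "dz": 0, "jaw": 0},
  {"ax": 0, "ay": 0, "az": -0.05, "dx": 2.5, "dy": -1.5, "dz": 0, "jaw": 0},
  {"ax": 0, "ay": 0, "az": -0.05, "dx": 2.5, "dy": -1.5, "dz": 0, "jaw": 0},
  {"ax": 0, "ay": 0, "az": -0.05, "dx": 2.5, "dy": -1.5, "dz": 0, "jaw": 0},
  {"ax": 0, "ay": 0, "az": -0.05, "dx": 2.5, "dy": -1.5, "dz": 0, "jaw": 0},
  {"ax": 0, "ay": 0, "az": -0.05, "dx": 2.5, "dy": -1.5, "dz": 0, "jaw": 0},
  {"ax": 0, "ay": 0, "az": -0.05, "dx": 2.5, "dy": -1.5, "dz": 0, "jaw": 0},
  {"ax": 0, "ay": 0, "az": 0, "dx": 1, "dy": -0.5, "dz": 0, "jaw": 0},
  {"ax": 0, "ay": 0, "az": 0, "dx": 0, "dy": 0, "dz": 0, "jaw": 0},
])

```text
clock: 17.65
tool_pos: [0.6046, 0.0747, 0.2323]
tool_rot: [-3.076, -0.625, 0.012]
ft_force: [-1.2, -0.7, -3.7]
opening: 0.387
```

```bash
python3 - <<'E'
from h import *
f=grab_frame('wrist'); ps(); save('w10',f)
E
```

```text
t 17.7 tcp [0.6042 0.0749 0.2323] yawy -1.17 zax [-0.008  0.001 -1.   ] open 0.385 F [-0.52  0.52 -3.06] q6 1.21
```

View pics/w10.png

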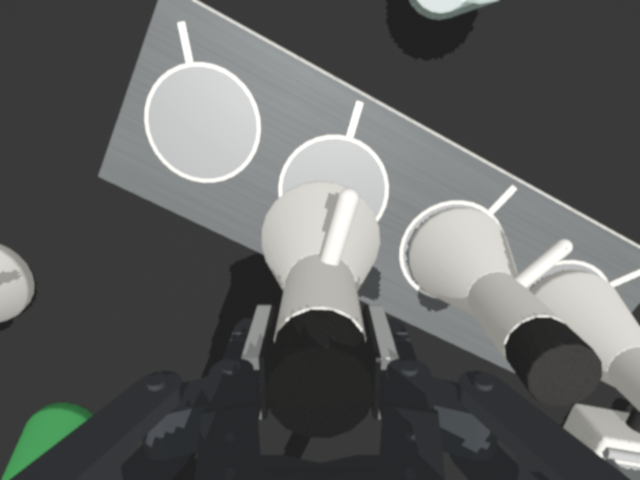

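Emit:
move_arm([
  {"ax": -0.001, "ay": -0.008, "az": -0.015, "dx": 1.7, "dy": -0.4, "dz": 0, "jaw": 0},
  {"ax": 0, "ay": 0, "az": 0, "dx": 0, "dy": 0, "dz": -2, "jaw": 0},
  {"ax": 0, "ay": 0, "az": 0, "dx": 0, "dy": 0, "dz": -1.8, "jaw": 0},
  {"ax": 0, "ay": 0, "az": 0, "dx": 0, "dy": 0, "dz": 0, "jaw": 0},
])

```text
clock: 18.2
tool_pos: [0.6174, 0.0736, 0.1902]
tool_rot: [-3.08, -0.609, 0.007]
ft_force: [-0.9, 0.1, -3.2]
opening: 0.382
```

```bash
python3 - <<'E'
from h import *
ps()
E
```

```text
t 18.2 tcp [0.6174 0.0736 0.1902] yawy -1.18 zax [-0.005  0.001 -1.   ] open 0.382 F [-0.94  0.06 -3.2 ] q6 1.22
```

Emit:
move_arm([
  {"ax": -0.001, "ay": -0.005, "az": -0.005, "dx": 0.4, "dy": -0.2, "dz": -0.3, "jaw": 0},
  {"ax": 0, "ay": 0, "az": 0, "dx": 0, "dy": 0, "dz": -0.4, "jaw": 0},
  {"ax": 0, "ay": 0, "az": 0, "dx": 0, "dy": 0, "dz": -0.1, "jaw": 0},
  {"ax": 0, "ay": 0, "az": 0, "dx": 0, "dy": 0, "dz": 0, "jaw": 0},
])

```text
clock: 18.7
tool_pos: [0.6215, 0.0717, 0.1825]
tool_rot: [3.083, 0.602, 0.002]
ft_force: [-0.4, -0.2, -2.2]
opening: 0.387
```

```bash
python3 - <<'E'
from h import *
ps()
E
```

```text
t 18.7 tcp [0.6215 0.0717 0.1825] yawy -1.185 zax [ 0.002  0.    -1.   ] open 0.387 F [-0.41 -0.23 -2.21] q6 1.22
```

Emit:
move_arm([
  {"ax": 0, "ay": 0, "az": 0, "dx": 0, "dy": 0, "dz": -0.2, "jaw": 0},
  {"ax": 0, "ay": 0, "az": 0, "dx": 0, "dy": 0, "dz": 0, "jaw": 0},
  {"ax": 0, "ay": 0, "az": 0, "dx": 0, "dy": 0, "dz": 0, "jaw": 60},
  {"ax": 0, "ay": 0, "az": 0, "dx": 0, "dy": 0, "dz": 0, "jaw": 70},
  {"ax": 0, "ay": 0, "az": 0, "dx": 0, "dy": 0, "dz": 0, "jaw": 80},
  {"ax": 0, "ay": 0, "az": 0, "dx": 0, "dy": 0, "dz": 3, "jaw": 80},
  {"ax": 0, "ay": 0, "az": 0, "dx": 0, "dy": 0, "dz": 5, "jaw": 80},
  {"ax": 0, "ay": 0, "az": 0, "dx": -3, "dy": 3, "dz": 3, "jaw": 80},
  {"ax": 0, "ay": 0, "az": 0, "dx": -3.5, "dy": 4.5, "dz": 0, "jaw": 80},
  {"ax": 0, "ay": 0, "az": 0, "dx": -3.5, "dy": 4.5, "dz": 0, "jaw": 80},
  {"ax": 0, "ay": 0, "az": 0, "dx": -3.5, "dy": 4.5, "dz": 0, "jaw": 80},
  {"ax": 0, "ay": 0, "az": 0, "dx": -3.5, "dy": 4.5, "dz": 0, "jaw": 80},
  {"ax": 0, "ay": 0, "az": 0, "dx": -3, "dy": 3.5, "dz": 0, "jaw": 80},
  {"ax": 0, "ay": 0, "az": 0, "dx": 0, "dy": 0, "dz": 0, "jaw": 80},
])

```text
clock: 20.45
tool_pos: [0.4163, 0.3227, 0.2987]
tool_rot: [-3.082, -0.598, -0.018]
ft_force: [-0.0, -0.5, 0.5]
opening: 0.799
```

```bash
python3 - <<'E'
from h import *
f=grab_frame('wrist'); ps(); save('w11',f);f=grab_frame('scene'); save('s11',f)
for x,y,a in PL:print('ideal scene px stopper',proj(f,(x,y,.2)),'tip',proj(f,(x+.052*np.cos(a),y+.052*np.sin(a),.132)))
save('s11c',f,(245,175,365,295),5)
E
```

```text
t 20.5 tcp [0.4173 0.3216 0.2987] yawy -1.189 zax [ 0.011  0.004 -1.   ] open 0.796 F [ 0.03 -0.96  0.04] q6 1.75
ideal scene px stopper [274.92180786 193.6302263 ] tip [259.37136884 207.71464789]
ideal scene px stopper [295.47500298 220.27932241] tip [279.66700406 239.88929325]
ideal scene px stopper [317.3424703  248.86148632] tip [304.37321275 273.77171642]
ideal scene px stopper [340.64386943 279.39328961] tip [333.24022565 308.32499424]
```

View pics/w11.png

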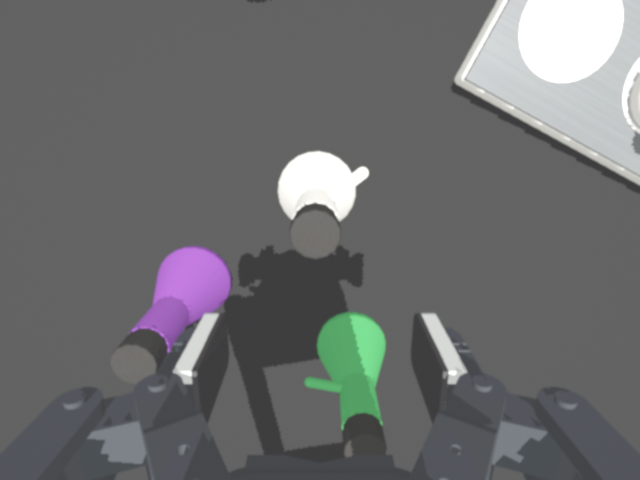

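View pics/s11c.png

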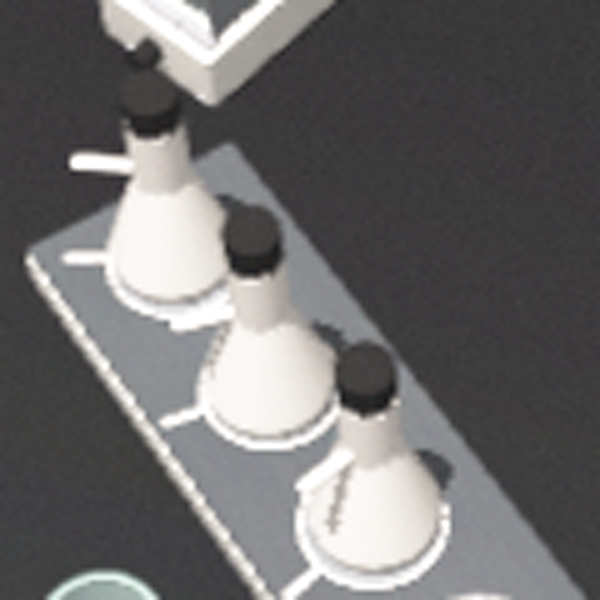

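F3 is good. F4 is in the wrist view with its stopper at (316,233) and arm tip at (367,172). Purple and green are close by, so I'll check clearance again.

```bash
python3 - <<'E'
from h import *
f=grab_frame('wrist'); ps()
fl(f,(315.5,234),(367,172))
print('green',ray(f,365,438,.165),'purple',ray(f,140,355,.165))
save('w11c',f,(260,130,390,270),4)
E
```

```text
t 20.6 tcp [0.4187 0.32   0.2984] yawy -1.192 zax [ 0.011  0.003 -1.   ] open 0.803 F [ 0.01  0.31 -0.04] q6 1.75
axis [0.4204 0.3247] tip [0.4635 0.299 ] len 0.0502 yaw -0.537
green [0.28195344 0.22879449 0.165     ] purple [0.28947324 0.40829505 0.165     ]
```

View pics/w11c.png

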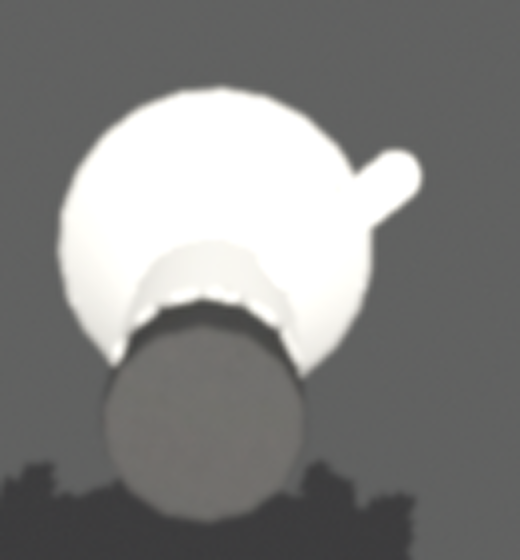

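```bash
python3 - <<'E'
from h import *
f=grab_frame('wrist'); ps()
fl(f,(311.3,236),(363,170))
save('w12c',f,(260,130,390,270),4)
E
```

```text
t 20.65 tcp [0.4189 0.3197 0.2983] yawy -1.193 zax [ 0.011  0.003 -1.   ] open 0.798 F [ 0.68 -0.18  0.38] q6 1.75
axis [0.4187 0.3261] tip [0.4643 0.3019] len 0.0517 yaw -0.489
```

View pics/w12c.png

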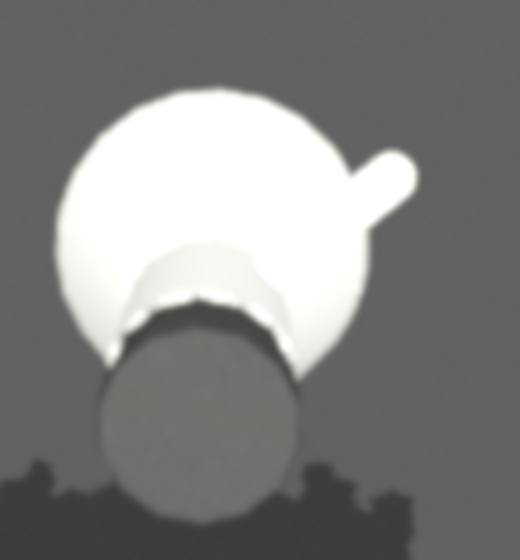

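Emit:
move_arm([
  {"ax": -0.003, "ay": 0.011, "az": 0, "dx": -0.1, "dy": 0.8, "dz": -3, "jaw": 80},
  {"ax": 0, "ay": 0, "az": 0, "dx": 0, "dy": 0.1, "dz": -3.5, "jaw": 80},
  {"ax": 0, "ay": 0, "az": 0, "dx": 0, "dy": 0, "dz": -3, "jaw": 80},
  {"ax": 0, "ay": 0, "az": 0, "dx": 0, "dy": 0, "dz": 0, "jaw": 80},
])

```text
clock: 21.15
tool_pos: [0.4224, 0.3242, 0.2015]
tool_rot: [3.088, 0.577, 0.002]
ft_force: [-0.2, -0.1, 0.6]
opening: 0.798
```

```bash
python3 - <<'E'
from h import *
ps()
E
```

```text
t 21.15 tcp [0.4224 0.3242 0.2015] yawy -1.202 zax [ 0.002 -0.    -1.   ] open 0.798 F [-0.22 -0.09  0.55] q6 1.76
```

Emit:
move_arm([
  {"ax": 0, "ay": 0, "az": 0, "dx": -0.4, "dy": 0.3, "dz": -2.5, "jaw": 80},
  {"ax": 0, "ay": 0, "az": 0, "dx": 0, "dy": 0.1, "dz": -2.5, "jaw": 80},
  {"ax": 0, "ay": 0, "az": 0, "dx": -0.1, "dy": 0, "dz": -1, "jaw": 80},
  {"ax": 0, "ay": 0, "az": 0, "dx": 0, "dy": 0, "dz": 0, "jaw": 80},
])

```text
clock: 21.65
tool_pos: [0.4226, 0.3273, 0.1466]
tool_rot: [-3.088, -0.568, -0.014]
ft_force: [0.5, 1.6, -0.3]
opening: 0.803
```

```bash
python3 - <<'E'
from h import *
ps()
E
```

```text
t 21.65 tcp [0.4226 0.3273 0.1466] yawy -1.207 zax [ 0.008  0.003 -1.   ] open 0.803 F [ 0.55  1.56 -0.27] q6 1.77
```

Emit:
move_arm([
  {"ax": -0.003, "ay": 0.008, "az": 0, "dx": -0.5, "dy": 0, "dz": -0.4, "jaw": 70},
  {"ax": 0, "ay": 0, "az": 0, "dx": 0, "dy": 0, "dz": 0, "jaw": 0},
  {"ax": 0, "ay": 0, "az": 0, "dx": 0, "dy": 0, "dz": 0, "jaw": 0},
  {"ax": 0, "ay": 0, "az": 0, "dx": 0, "dy": 0, "dz": 0, "jaw": 0},
  {"ax": 0, "ay": 0, "az": 0, "dx": 0, "dy": 0, "dz": 0, "jaw": 0},
])

```text
clock: 22.28
tool_pos: [0.419, 0.328, 0.1457]
tool_rot: [-3.088, -0.567, -0.006]
ft_force: [0.9, 0.2, -1.4]
opening: 0.385
```

```bash
python3 - <<'E'
from h import *
ps()
E
```

```text
t 22.27 tcp [0.419  0.328  0.1457] yawy -1.207 zax [ 0.003  0.002 -1.   ] open 0.385 F [ 0.86  0.21 -1.44] q6 1.77
```

Emit:
move_arm([
  {"ax": 0, "ay": 0, "az": 0, "dx": 0, "dy": 0, "dz": 3, "jaw": 0},
  {"ax": 0, "ay": 0, "az": 0, "dx": 0, "dy": 0, "dz": 4, "jaw": 0},
  {"ax": 0, "ay": 0, "az": 0.1, "dx": 1, "dy": -0.5, "dz": 2, "jaw": 0},
  {"ax": 0, "ay": 0, "az": 0.12, "dx": 2.5, "dy": -1.8, "dz": 0, "jaw": 0},
  {"ax": 0, "ay": 0, "az": 0.12, "dx": 2.5, "dy": -1.8, "dz": 0, "jaw": 0},
  {"ax": 0, "ay": 0, "az": 0.12, "dx": 2.5, "dy": -1.8, "dz": 0, "jaw": 0},
  {"ax": 0, "ay": 0, "az": 0.12, "dx": 2.5, "dy": -1.8, "dz": 0, "jaw": 0},
  {"ax": 0, "ay": 0, "az": 0.12, "dx": 2.5, "dy": -1.8, "dz": 0, "jaw": 0},
  {"ax": 0, "ay": 0, "az": 0.12, "dx": 2.5, "dy": -1.8, "dz": 0, "jaw": 0},
  {"ax": 0, "ay": 0, "az": 0.12, "dx": 2.5, "dy": -1.8, "dz": 0, "jaw": 0},
  {"ax": 0, "ay": 0, "az": 0.05, "dx": 1, "dy": -0.5, "dz": 0, "jaw": 0},
  {"ax": 0, "ay": 0, "az": 0, "dx": 0, "dy": 0, "dz": 0, "jaw": 0},
])

```text
clock: 23.78
tool_pos: [0.6159, 0.1864, 0.2327]
tool_rot: [-2.413, -2.009, 0.009]
ft_force: [-0.3, 0.7, -3.3]
opening: 0.385
```

```bash
python3 - <<'E'
from h import *
f=grab_frame('wrist'); ps(); save('w13',f)
E
```

```text
t 23.82 tcp [0.6156 0.1867 0.2327] yawy -0.183 zax [-0.006 -0.002 -1.   ] open 0.385 F [-0.33 -0.04 -3.02] q6 0.4
```

View pics/w13.png

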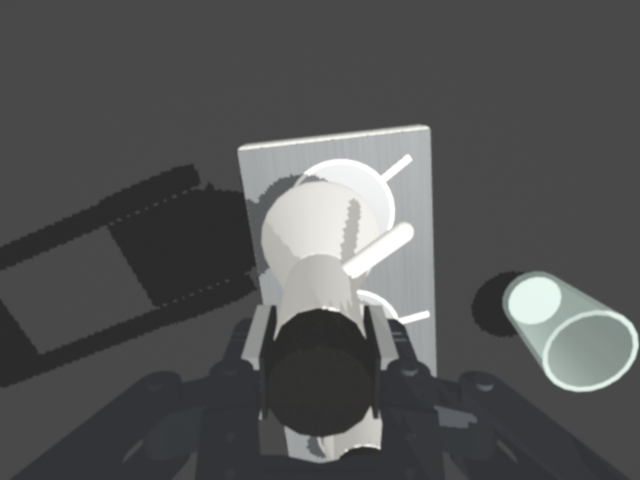

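Emit:
move_arm([
  {"ax": 0.002, "ay": -0.006, "az": -0.01, "dx": 1.4, "dy": -0.6, "dz": 0, "jaw": 0},
  {"ax": 0, "ay": 0, "az": 0, "dx": 0, "dy": 0, "dz": -2, "jaw": 0},
  {"ax": 0, "ay": 0, "az": 0, "dx": 0, "dy": 0, "dz": -1.8, "jaw": 0},
  {"ax": 0, "ay": 0, "az": 0, "dx": 0, "dy": 0, "dz": 0, "jaw": 0},
])

```text
clock: 24.32
tool_pos: [0.6284, 0.1815, 0.1904]
tool_rot: [-2.425, -1.995, 0.003]
ft_force: [1.0, -0.1, -2.5]
opening: 0.387
```

```bash
python3 - <<'E'
from h import *
ps()
E
```

```text
t 24.32 tcp [0.6284 0.1815 0.1904] yawy -0.194 zax [-0.002 -0.    -1.   ] open 0.387 F [ 0.99 -0.06 -2.51] q6 0.4
```

Emit:
move_arm([
  {"ax": 0, "ay": -0.002, "az": 0, "dx": 0.2, "dy": -0.1, "dz": -0.5, "jaw": 0},
  {"ax": 0, "ay": 0, "az": 0, "dx": 0, "dy": 0, "dz": -0.4, "jaw": 0},
  {"ax": 0, "ay": 0, "az": 0, "dx": 0, "dy": 0, "dz": 0, "jaw": 0},
])

```text
clock: 24.7
tool_pos: [0.6305, 0.1808, 0.1813]
tool_rot: [2.425, 1.996, 0.001]
ft_force: [-0.2, -0.3, -2.6]
opening: 0.386
```

```bash
python3 - <<'E'
from h import *
ps()
E
```

```text
t 24.7 tcp [0.6305 0.1808 0.1813] yawy -0.194 zax [ 0.001  0.    -1.   ] open 0.386 F [-0.16 -0.29 -2.62] q6 0.39
```

Release, then lift high and take images with the arm pulled back toward the base.

Emit:
move_arm([
  {"ax": 0, "ay": 0, "az": 0, "dx": 0, "dy": 0, "dz": -0.1, "jaw": 0},
  {"ax": 0, "ay": 0, "az": 0, "dx": 0, "dy": 0, "dz": 0, "jaw": 0},
  {"ax": 0, "ay": 0, "az": 0, "dx": 0, "dy": 0, "dz": 0, "jaw": 60},
  {"ax": 0, "ay": 0, "az": 0, "dx": 0, "dy": 0, "dz": 0, "jaw": 70},
  {"ax": 0, "ay": 0, "az": 0, "dx": 0, "dy": 0, "dz": 0, "jaw": 80},
  {"ax": 0, "ay": 0, "az": 0, "dx": 0, "dy": 0, "dz": 3, "jaw": 80},
  {"ax": 0, "ay": 0, "az": 0, "dx": 0, "dy": 0, "dz": 5, "jaw": 80},
  {"ax": 0, "ay": 0, "az": 0, "dx": -2, "dy": -2, "dz": 5, "jaw": 80},
  {"ax": 0, "ay": 0, "az": -0.1, "dx": -3, "dy": -4, "dz": 0, "jaw": 80},
  {"ax": 0, "ay": 0, "az": -0.1, "dx": -3, "dy": -4, "dz": 0, "jaw": 80},
  {"ax": 0, "ay": 0, "az": -0.1, "dx": -3, "dy": -4, "dz": 0, "jaw": 80},
  {"ax": 0, "ay": 0, "az": -0.1, "dx": -3, "dy": -4, "dz": 0, "jaw": 80},
  {"ax": 0, "ay": 0, "az": -0.1, "dx": -3, "dy": -4, "dz": 0, "jaw": 80},
  {"ax": 0, "ay": 0, "az": -0.1, "dx": -3, "dy": -4, "dz": 0, "jaw": 80},
  {"ax": 0, "ay": 0, "az": 0, "dx": 0, "dy": 0, "dz": 0, "jaw": 80},
])

```text
clock: 26.58
tool_pos: [0.4249, -0.0856, 0.3187]
tool_rot: [2.91, 1.16, 0.013]
ft_force: [-0.4, 0.4, -0.2]
opening: 0.799
```

```bash
python3 - <<'E'
from h import *
import pickle
ps()
for n in ['scene','side','wrist']:
    f=grab_frame(n); save(n[:2]+'14',f); pickle.dump(f,open(n+'14.pkl','wb'))
    if n=='scene': save('s14c',f,(245,175,365,325),4.5)
E
```

```text
t 26.57 tcp [ 0.4249 -0.0856  0.3187] yawy -0.812 zax [ 0.011 -0.005 -1.   ] open 0.799 F [-0.42  0.38 -0.24] q6 0.5
```

View pics/s14c.png

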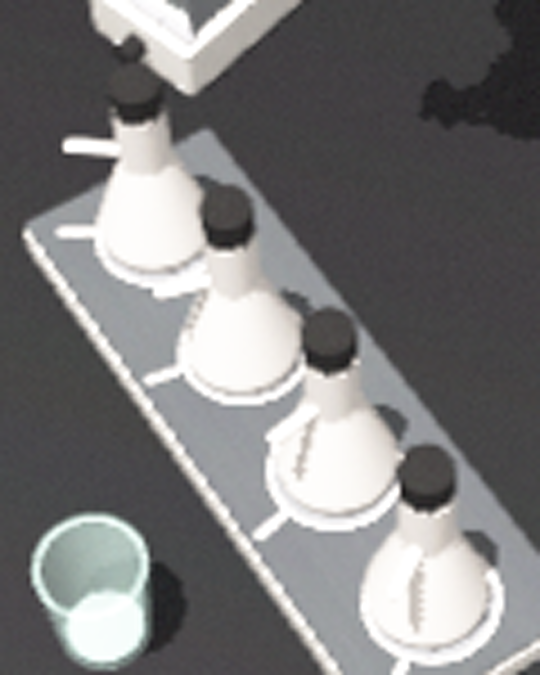

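View pics/si14.png

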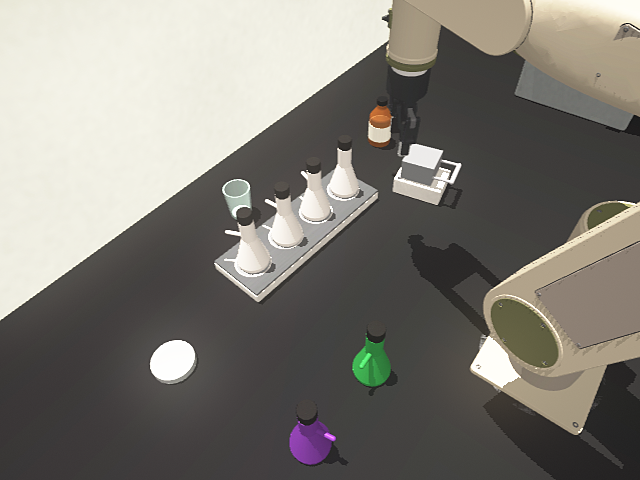

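View pics/wr14.png

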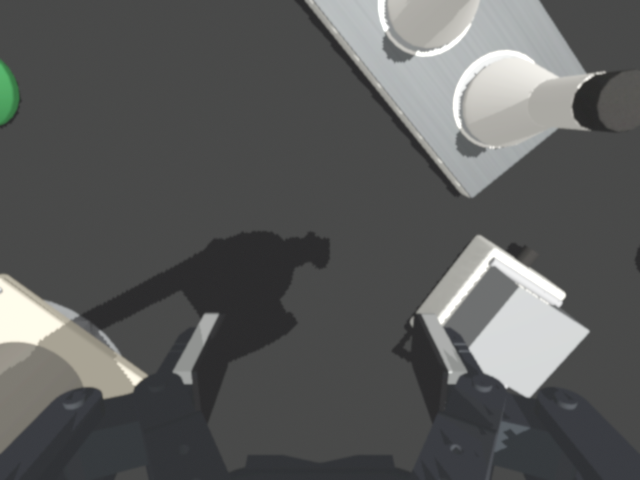

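All four flasks stand on their places. Next I'll measure the switch box.

```bash
python3 - <<'E'
from h import *
import pickle
f=pickle.load(open('scene14.pkl','rb')); save('sb_s',f,(258,132,328,202),8)
f=pickle.load(open('side0.pkl','rb')); save('sb_d',f,(385,135,475,210),7)
E
```

```text
(no output)
```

View pics/sb_s.png

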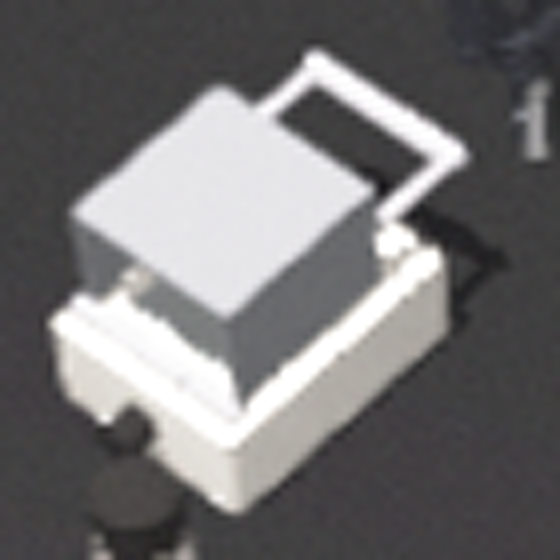

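View pics/sb_d.png

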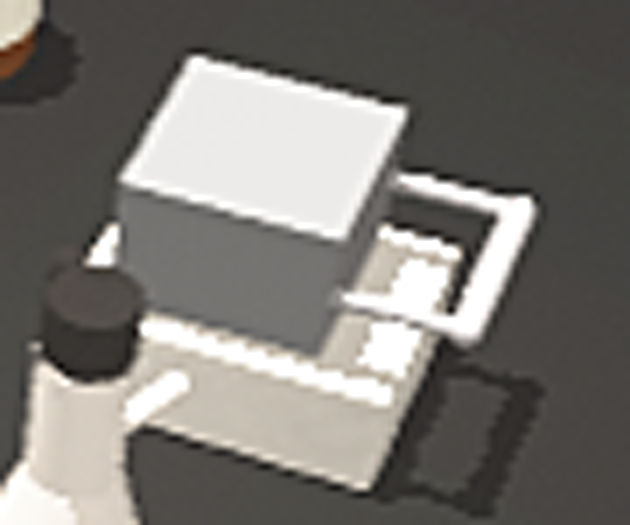

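```bash
python3 - <<'E'
from h import *
import pickle
f=pickle.load(open('scene14.pkl','rb'));g=pickle.load(open('side0.pkl','rb'))
S=lambda x,y:(258+x/8,132+y/8); D=lambda x,y:(385+x/7,135+y/7)
for n,a,b in [('bar -y',(315,60),(522,208)),('bar +y',(455,157),(468,325))]:
    print(n,ray(f,*S(*a),.080).round(4),ray(g,*D(*b),.080).round(4))
for a in [(75,215),(220,88),(375,188),(232,315)]: print('ctop s',ray(f,*S(*a),.110).round(4))
for a in [(120,182),(195,57),(407,107),(345,240)]: print('ctop d',ray(g,*D(*a),.110).round(4))
for a in [(54,325),(240,442),(445,260)]: print('btop s',ray(f,*S(*a),.05).round(4))
print('brim d',ray(g,*D(390,395),.05).round(4),ray(g,*D(370,490),.0).round(4))
E
```

```text
bar -y [ 0.3781 -0.3694  0.08  ] [ 0.3802 -0.3691  0.08  ]
bar +y [ 0.3645 -0.2914  0.08  ] [ 0.3663 -0.2969  0.08  ]
ctop s [ 0.5147 -0.3381  0.11  ]
ctop s [ 0.4315 -0.3572  0.11  ]
ctop s [ 0.4139 -0.2761  0.11  ]
ctop s [ 0.4954 -0.2584  0.11  ]
ctop d [ 0.4959 -0.2589  0.11  ]
ctop d [ 0.5114 -0.3408  0.11  ]
ctop d [ 0.4308 -0.3612  0.11  ]
ctop d [ 0.4127 -0.2787  0.11  ]
btop s [ 0.53   -0.3421  0.05  ]
btop s [ 0.5055 -0.2469  0.05  ]
btop s [ 0.3858 -0.2716  0.05  ]
brim d [ 0.3826 -0.2779  0.05  ] [ 0.3818 -0.2782  0.    ]
```

The box yaw is about 0.223 and its origin about (0.456, -0.310). The bar middle measures (0.3725, -0.331, 0.08), which agrees with the prediction of (0.373, -0.329). I'll move above the bar and turn the jaws along the box's x.

Emit:
move_arm([
  {"ax": 0.005, "ay": 0.011, "az": 0.13, "dx": -0.7, "dy": -3, "dz": 0, "jaw": 45},
  {"ax": 0, "ay": 0, "az": 0.13, "dx": -0.7, "dy": -3, "dz": 0, "jaw": 45},
  {"ax": 0, "ay": 0, "az": 0.13, "dx": -0.7, "dy": -3, "dz": 0, "jaw": 45},
  {"ax": 0, "ay": 0, "az": 0.13, "dx": -0.7, "dy": -3, "dz": -1, "jaw": 45},
  {"ax": 0, "ay": 0, "az": 0.13, "dx": -0.7, "dy": -3, "dz": -2, "jaw": 45},
  {"ax": 0, "ay": 0, "az": 0.13, "dx": -0.7, "dy": -3, "dz": -2, "jaw": 45},
  {"ax": 0, "ay": 0, "az": 0.13, "dx": -0.7, "dy": -3, "dz": -2, "jaw": 45},
  {"ax": 0, "ay": 0, "az": 0.1, "dx": -0.3, "dy": -2, "dz": -1.5, "jaw": 45},
  {"ax": 0, "ay": 0, "az": 0, "dx": 0, "dy": 0, "dz": 0, "jaw": 45},
])

```text
clock: 27.85
tool_pos: [0.3825, -0.3107, 0.2296]
tool_rot: [-1.906, -2.49, -0.007]
ft_force: [-0.1, -0.6, -0.1]
opening: 0.449
```

```bash
cat >> h.py <<'E'
BO=np.array([.456,-.3104]);BY=.223
def own(x,y): c,s=np.cos(BY),np.sin(BY); return BO+np.array([c*x-s*y,s*x+c*y])
def toown(p): c,s=np.cos(BY),np.sin(BY); d=np.array(p[:2])-BO; return np.array([c*d[0]+s*d[1],-s*d[0]+c*d[1]])
def bar(th): a=.2045+th; r=.138; p=own(.05-r*np.cos(a),0); return np.array([p[0],p[1],.052+r*np.sin(a)])
E
python3 - <<'E'
from h import *
f=grab_frame('wrist'); ps(); save('w15',f)
print('own',toown(state()['tool_pos']),bar(0), proj(f,bar(0)), 'reagent')
g=grab_frame('scene');print(ray(g,216,189,0))
E
```

```text
t 27.9 tcp [ 0.3829 -0.3103  0.2305] yawy 0.263 zax [-0.001  0.007 -1.   ] open 0.452 F [ 0.37 -0.18  0.06] q6 -1.05
own [-0.07125475  0.01627136] [ 0.37298337 -0.32922581  0.08002471] [298.1413241  251.98019117] reagent
[ 0.67576193 -0.42158426  0.        ]
```

View pics/w15.png

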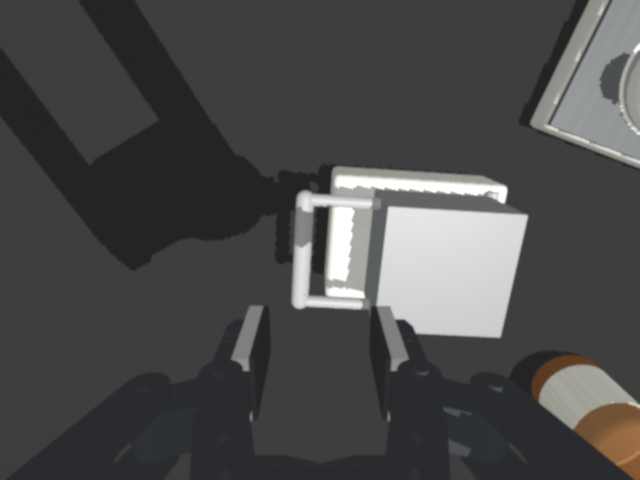

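The wrist view shows the bar from (306,198) to (300,303), with the cover's face at right and the reagent bottle well off at lower right.

```bash
python3 - <<'E'
from h import *
f=grab_frame('wrist'); ps()
a=ray(f,305,200,.08);b=ray(f,300,302,.08);print(a,b,(a+b)/2,np.linalg.norm(a-b),np.arctan2(-(a-b)[0],(a-b)[1]))
c=[ray(f,u,v,.110)[:2] for u,v in [(386,207),(524,215),(501,336),(379,332)]];print(np.round(c,4),np.mean(c,0))
E
```

```text
t 28.0 tcp [ 0.3833 -0.3103  0.2319] yawy 0.263 zax [ 0.     0.005 -1.   ] open 0.449 F [ 0.34 -0.13  0.29] q6 -1.05
[ 0.36934667 -0.29218394  0.08      ] [ 0.38479465 -0.36696507  0.08      ] [ 0.37707066 -0.3295745   0.08      ] 0.07636005646252171 0.2037105356244826
[[ 0.4173 -0.2771]
 [ 0.5003 -0.26  ]
 [ 0.5194 -0.3417]
 [ 0.4391 -0.3601]] [ 0.46901654 -0.30972549]
```

Emit:
move_arm([
  {"ax": -0.005, "ay": 0, "az": -0.043, "dx": -0.9, "dy": -1.9, "dz": -2, "jaw": 45},
  {"ax": 0, "ay": 0, "az": 0, "dx": 0, "dy": 0, "dz": -3, "jaw": 45},
  {"ax": 0, "ay": 0, "az": 0, "dx": 0, "dy": 0, "dz": -3, "jaw": 45},
  {"ax": 0, "ay": 0, "az": 0, "dx": 0, "dy": 0, "dz": 0, "jaw": 45},
])

```text
clock: 28.5
tool_pos: [0.3787, -0.3279, 0.1554]
tool_rot: [1.958, 2.445, 0.0]
ft_force: [0.4, 0.3, -0.1]
opening: 0.447
```

```bash
sed -i 's/^BO=.*/BO=np.array([.4575,-.3102]);BY=.22/' h.py; python3 - <<'E'
from h import *
ps();f=grab_frame('wrist'); ps(); save('w16',f);print(bar(0),proj(f,bar(0)))
E
```

```text
t 28.5 tcp [ 0.3787 -0.3279  0.1554] yawy 0.22 zax [ 0.007 -0.006 -1.   ] open 0.447 F [ 0.41  0.29 -0.05] q6 -1.04
t 28.55 tcp [ 0.3795 -0.3288  0.1573] yawy 0.22 zax [ 0.009 -0.008 -1.   ] open 0.45 F [0.26 0.24 0.45] q6 -1.04
[ 0.37442727 -0.32877668  0.08002471] [308.42245083 269.09218996]
```

View pics/w16.png

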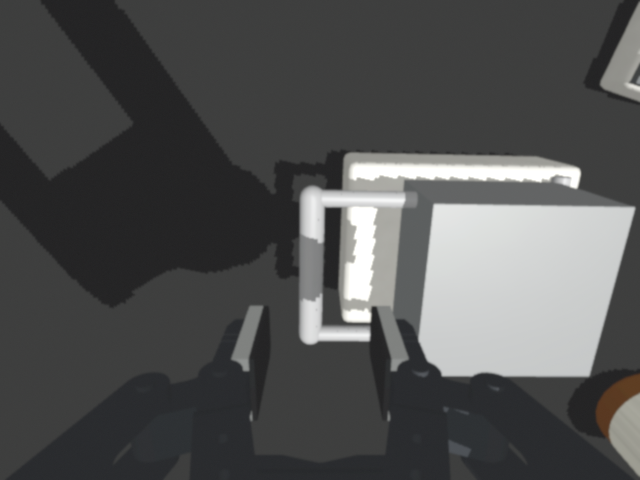

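Emit:
move_arm([
  {"ax": 0.008, "ay": 0.009, "az": 0, "dx": -0.5, "dy": -0.1, "dz": -2, "jaw": 40},
  {"ax": 0, "ay": 0, "az": 0, "dx": -0.1, "dy": 0, "dz": -2, "jaw": 40},
  {"ax": 0, "ay": 0, "az": 0, "dx": 0, "dy": 0, "dz": 0, "jaw": 40},
])

```text
clock: 28.92
tool_pos: [0.3752, -0.331, 0.1194]
tool_rot: [1.96, 2.449, -0.001]
ft_force: [-0.3, 0.2, 0.1]
opening: 0.402
```

```bash
python3 - <<'E'
from h import *
ps();f=grab_frame('wrist'); save('w17',f)
E
```

```text
t 28.93 tcp [ 0.3752 -0.331   0.1194] yawy 0.221 zax [ 0.004 -0.004 -1.   ] open 0.402 F [-0.3   0.24  0.08] q6 -1.05
```

View pics/w17.png

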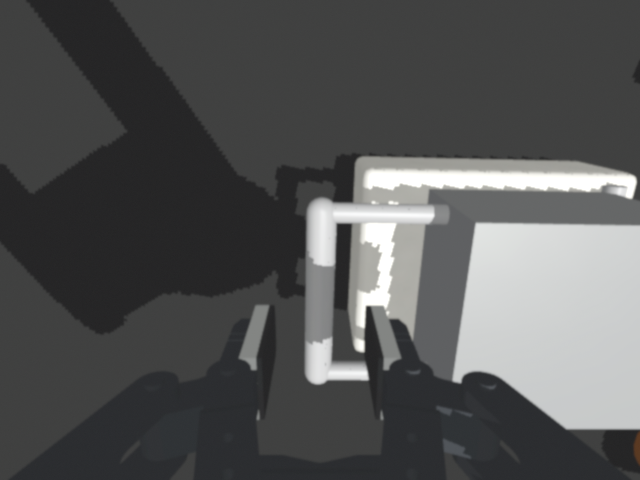

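The bar at column 319 is centred between the pads (midpoint about 320), so I'll continue down.

Emit:
move_arm([
  {"ax": 0.004, "ay": 0.004, "az": 0, "dx": 0, "dy": 0, "dz": -1.8, "jaw": 40},
  {"ax": 0, "ay": 0, "az": 0, "dx": 0, "dy": 0, "dz": -1.8, "jaw": 40},
  {"ax": 0, "ay": 0, "az": 0, "dx": 0, "dy": 0, "dz": 0, "jaw": 40},
])

```text
clock: 29.35
tool_pos: [0.3763, -0.3322, 0.0834]
tool_rot: [1.961, 2.45, -0.001]
ft_force: [-0.7, 0.6, 0.4]
opening: 0.398
```

```bash
python3 - <<'E'
from h import *
ps();f=grab_frame('wrist'); save('w18',f)
E
```

```text
t 29.35 tcp [ 0.3763 -0.3322  0.0834] yawy 0.221 zax [ 0.002 -0.002 -1.   ] open 0.398 F [-0.73  0.62  0.38] q6 -1.05
```

View pics/w18.png

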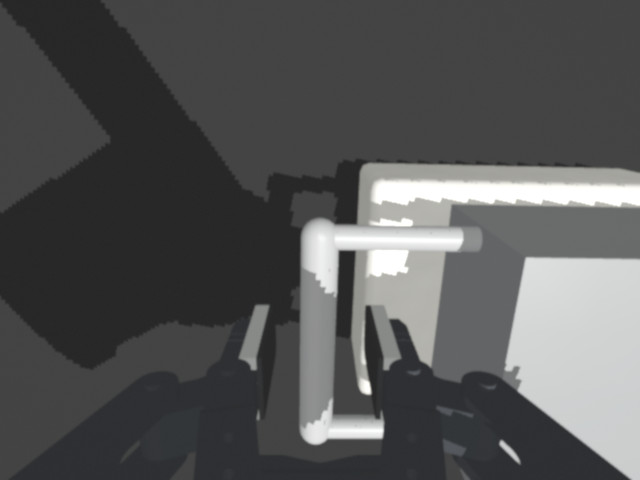

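Before opening the cover, I'll recheck the flasks in the scene view.

```bash
python3 - <<'E'
from h import *
f=grab_frame('scene'); save('s18c',f,(245,175,365,325),4.5)
E
```

```text
(no output)
```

View pics/s18c.png

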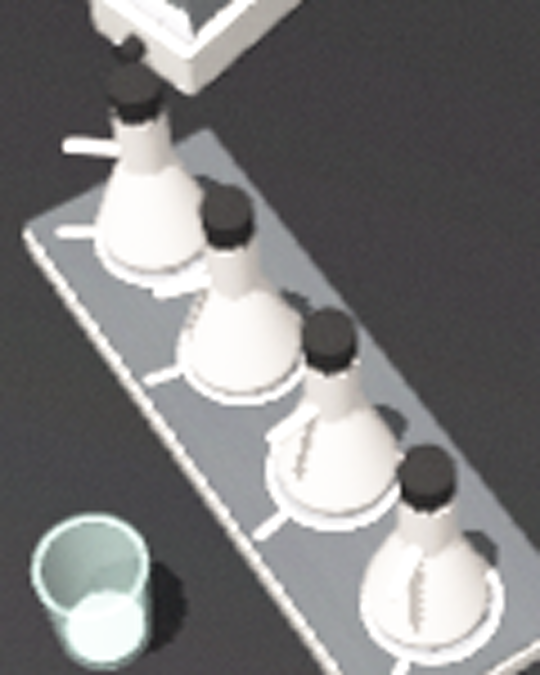

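Emit:
move_arm([
  {"ax": 0, "ay": 0, "az": 0, "dx": 0, "dy": 0, "dz": -0.3, "jaw": 0},
  {"ax": 0, "ay": 0, "az": 0, "dx": 0, "dy": 0, "dz": 0, "jaw": 0},
  {"ax": 0, "ay": 0, "az": 0, "dx": 0, "dy": 0, "dz": 0, "jaw": 0},
  {"ax": 0, "ay": 0, "az": 0, "dx": 0, "dy": 0, "dz": 0, "jaw": 0},
])

```text
clock: 29.95
tool_pos: [0.3757, -0.3339, 0.0824]
tool_rot: [1.962, 2.448, -0.005]
ft_force: [0.5, 0.2, -2.5]
opening: 0.12
```

```bash
python3 - <<'E'
from h import *
ps();
b0=bar(0)
prev=b0
for t in np.arange(.15,1.66,.15):
    b=bar(t);print(round(t,2),(b-b0).round(4)*100,'step',((b-prev)*100).round(2));prev=b
E
```

```text
t 29.95 tcp [ 0.3757 -0.3339  0.0824] yawy 0.22 zax [ 0.001 -0.005 -1.   ] open 0.12 F [ 0.47  0.21 -2.49] q6 -1.05
0.15 [0.56 0.12 1.99] step [0.56 0.12 1.99]
0.3 [1.4  0.31 3.87] step [0.84 0.19 1.88]
0.45 [2.5  0.56 5.6 ] step [1.11 0.25 1.73]
0.6 [3.85 0.86 7.14] step [1.35 0.3  1.54]
0.75 [5.4  1.21 8.46] step [1.55 0.35 1.32]
0.9 [7.13 1.59 9.52] step [1.73 0.39 1.07]
1.05 [ 9.    2.01 10.31] step [1.87 0.42 0.79]
1.2 [10.96  2.45 10.81] step [1.96 0.44 0.49]
1.35 [12.97  2.9  11.  ] step [2.01 0.45 0.19]
1.5 [14.98  3.35 10.87] step [ 2.01  0.45 -0.12]
1.65 [16.96  3.79 10.45] step [ 1.97  0.44 -0.43]
```

The flasks are unchanged and the bar is gripped. Now I'll swing the cover open in parts.

Emit:
move_arm([
  {"ax": 0, "ay": 0, "az": 0, "dx": 0.6, "dy": 0.1, "dz": 2, "jaw": 0},
  {"ax": 0, "ay": 0, "az": 0, "dx": 0.8, "dy": 0.2, "dz": 1.9, "jaw": 0},
  {"ax": 0, "ay": 0, "az": 0, "dx": 1.1, "dy": 0.3, "dz": 1.7, "jaw": 0},
  {"ax": 0, "ay": 0, "az": 0, "dx": 0, "dy": 0, "dz": 0, "jaw": 0},
])

```text
clock: 30.45
tool_pos: [0.4022, -0.3286, 0.1411]
tool_rot: [1.961, 2.446, -0.007]
ft_force: [-1.8, 1.9, 2.1]
opening: 0.113
```

```bash
cat >> h.py <<'E'
def barinfo():
    s=state();p=s['tool_pos'];o=toown(p);h=np.array([o[0]-.05,p[2]-.052]);
    print('own',o.round(4),'r',np.hypot(*h).round(4),'theta',(np.arctan2(h[1],-h[0])-.2045).round(3))
E
python3 - <<'E'
from h import *
ps();barinfo()
E
```

```text
t 30.45 tcp [ 0.4022 -0.3286  0.1411] yawy 0.22 zax [ 0.002 -0.008 -1.   ] open 0.113 F [-1.81  1.88  2.14] q6 -1.0
own [-0.058  -0.0059] r 0.14 theta 0.485
```

Emit:
move_arm([
  {"ax": 0.008, "ay": 0.002, "az": 0, "dx": 1.4, "dy": 0.3, "dz": 1.4, "jaw": 0},
  {"ax": 0, "ay": 0, "az": 0, "dx": 1.6, "dy": 0.3, "dz": 1.2, "jaw": 0},
  {"ax": 0, "ay": 0, "az": 0, "dx": 1.8, "dy": 0.4, "dz": 1, "jaw": 0},
  {"ax": 0, "ay": 0, "az": 0, "dx": 0, "dy": 0, "dz": 0, "jaw": 0},
])

```text
clock: 30.95
tool_pos: [0.4451, -0.32, 0.1792]
tool_rot: [-1.961, -2.443, 0.015]
ft_force: [0.3, -1.2, -3.9]
opening: 0.112
```

```bash
python3 - <<'E'
from h import *
ps();barinfo()
E
```

```text
t 30.95 tcp [ 0.4451 -0.32    0.1792] yawy 0.218 zax [-0.013 -0.002 -1.   ] open 0.112 F [ 0.31 -1.21 -3.9 ] q6 -0.93
own [-0.0142 -0.0068] r 0.1425 theta 0.899
```

Emit:
move_arm([
  {"ax": 0.002, "ay": -0.013, "az": 0, "dx": 1.9, "dy": 0.5, "dz": 0.7, "jaw": 0},
  {"ax": 0, "ay": 0, "az": 0, "dx": 2, "dy": 0.5, "dz": 0.3, "jaw": 0},
  {"ax": 0, "ay": 0, "az": 0, "dx": 2, "dy": 0.5, "dz": 0, "jaw": 0},
  {"ax": 0, "ay": 0, "az": 0, "dx": 0, "dy": 0, "dz": 0, "jaw": 0},
])

```text
clock: 31.45
tool_pos: [0.5038, -0.3081, 0.1917]
tool_rot: [1.965, 2.445, -0.006]
ft_force: [3.0, 0.2, -3.9]
opening: 0.113
```

```bash
python3 - <<'E'
from h import *
ps();barinfo();f=grab_frame('scene'); save('s20',f,(240,110,340,210),6)
E
```

```text
t 31.45 tcp [ 0.5038 -0.3081  0.1917] yawy 0.217 zax [ 0.001 -0.006 -1.   ] open 0.113 F [ 3.03  0.25 -3.86] q6 -0.85
own [ 0.0457 -0.008 ] r 0.1398 theta 1.335
```

View pics/s20.png

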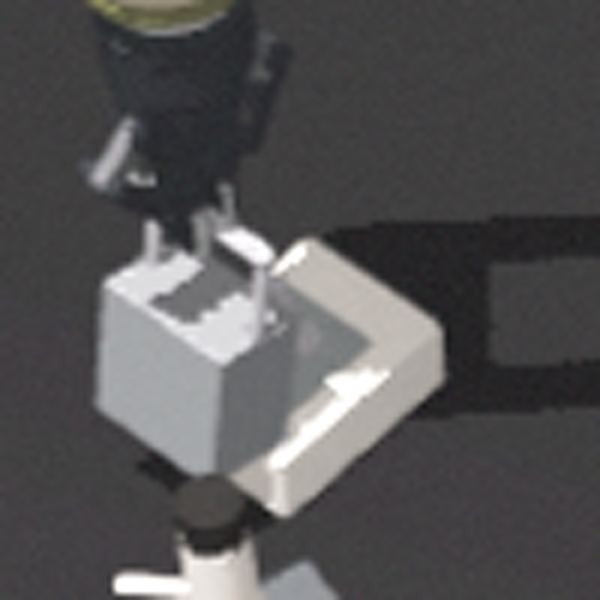

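Emit:
move_arm([
  {"ax": 0.006, "ay": 0, "az": 0, "dx": 2, "dy": 0.5, "dz": -0.2, "jaw": 0},
  {"ax": 0, "ay": 0, "az": 0, "dx": 2, "dy": 0.5, "dz": -0.4, "jaw": 0},
  {"ax": 0, "ay": 0, "az": 0, "dx": 0.7, "dy": 0.2, "dz": -0.2, "jaw": 0},
  {"ax": 0, "ay": 0, "az": 0, "dx": 0, "dy": 0, "dz": 0, "jaw": 0},
  {"ax": 0, "ay": 0, "az": 0, "dx": 0, "dy": 0, "dz": 0, "jaw": 0},
])

```text
clock: 32.12
tool_pos: [0.5474, -0.2994, 0.1854]
tool_rot: [1.97, 2.445, -0.004]
ft_force: [-0.0, -0.0, 5.1]
opening: 0.111
```

```bash
python3 - <<'E'
from h import *
ps();barinfo()
E
```

```text
t 32.12 tcp [ 0.5474 -0.2994  0.1854] yawy 0.215 zax [-0.    -0.003 -1.   ] open 0.111 F [-0.03 -0.02  5.1 ] q6 -0.8
own [ 0.0901 -0.0091] r 0.1393 theta 1.658
```

Emit:
move_arm([
  {"ax": 0, "ay": 0, "az": 0, "dx": 0, "dy": 0, "dz": 0, "jaw": 40},
  {"ax": 0, "ay": 0, "az": 0, "dx": 0, "dy": 0, "dz": 0, "jaw": 40},
  {"ax": 0, "ay": 0, "az": 0, "dx": 0, "dy": 0, "dz": 0, "jaw": 40},
  {"ax": 0, "ay": 0, "az": 0, "dx": 0, "dy": 0, "dz": 3, "jaw": 40},
  {"ax": 0, "ay": 0, "az": 0, "dx": 0, "dy": 0, "dz": 4, "jaw": 40},
  {"ax": 0, "ay": 0, "az": 0, "dx": -3, "dy": -1, "dz": 2, "jaw": 0},
  {"ax": 0, "ay": 0, "az": 0, "dx": -3, "dy": -2, "dz": 0, "jaw": 0},
  {"ax": 0, "ay": 0, "az": 0, "dx": -2, "dy": -2, "dz": 0, "jaw": 0},
  {"ax": 0, "ay": 0, "az": 0, "dx": 0, "dy": 0, "dz": 0, "jaw": 0},
])

```text
clock: 33.25
tool_pos: [0.4614, -0.3488, 0.2738]
tool_rot: [-1.965, -2.444, 0.005]
ft_force: [0.5, -0.5, 0.1]
opening: 0.0
```

```bash
python3 - <<'E'
from h import *
ps();barinfo();f=grab_frame('wrist'); save('w21',f)
for n,p in [('ball',(-.005,-.0165,.084)),('pivot',(-.005,0,.05))]:
    q=own(*p[:2]);print(n,q,proj(f,(q[0],q[1],p[2])))
q=own(-.010,-.048);print('start',q)
f=grab_frame('scene'); save('s21',f,(240,100,340,200),6)
E
```

```text
t 33.25 tcp [ 0.4614 -0.3488  0.2738] yawy 0.216 zax [-0.007  0.001 -1.   ] open 0.0 F [ 0.49 -0.53  0.09] q6 -0.95
own [-0.0046 -0.0385] r 0.2284 theta 1.125
ball [ 0.4562213  -0.32739346] [319.16365733 187.38091568]
pivot [ 0.45262051 -0.31129115] [319.37944384 160.03703441]
start [ 0.45821605 -0.35922537]
```

View pics/w21.png

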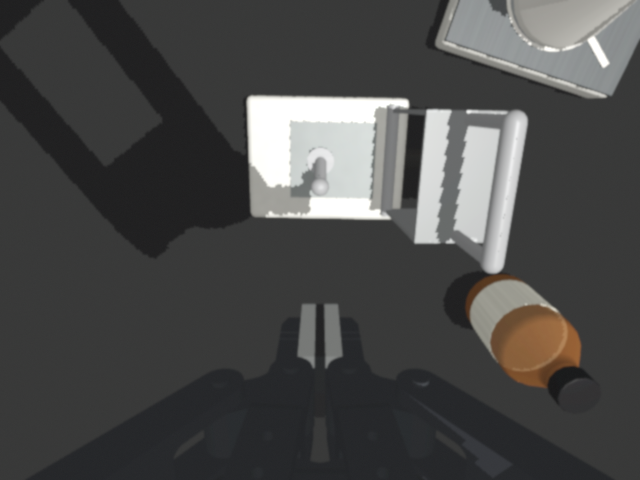

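View pics/s21.png

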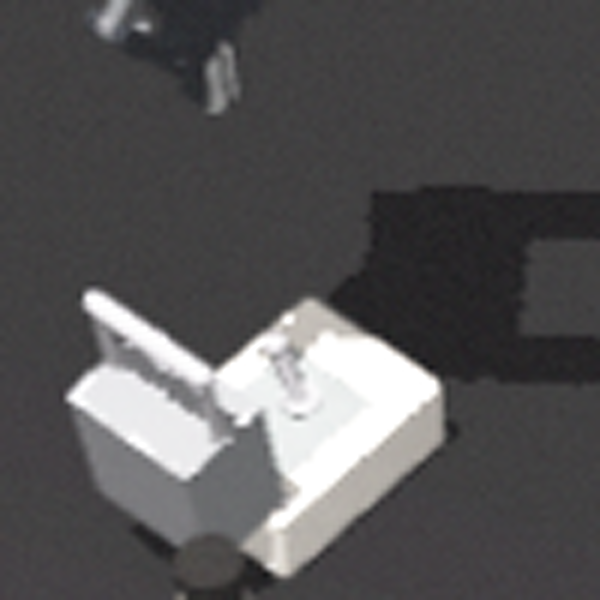

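The predicted ball pixel matches the picture at (320,187). The cover stands open. I'll descend with the fingers shut on the box's -y side of the lever.

Emit:
move_arm([
  {"ax": 0, "ay": -0.007, "az": 0, "dx": -0.3, "dy": -1, "dz": -2, "jaw": 0},
  {"ax": 0, "ay": 0, "az": 0, "dx": 0, "dy": 0, "dz": -4, "jaw": 0},
  {"ax": 0, "ay": 0, "az": 0, "dx": 0, "dy": 0, "dz": -4, "jaw": 0},
  {"ax": 0, "ay": 0, "az": 0, "dx": 0, "dy": 0, "dz": -3, "jaw": 0},
  {"ax": 0, "ay": 0, "az": 0, "dx": 0, "dy": 0, "dz": 0, "jaw": 0},
])

```text
clock: 33.98
tool_pos: [0.4631, -0.3532, 0.1396]
tool_rot: [-1.959, -2.455, -0.007]
ft_force: [-0.4, 0.2, 0.7]
opening: 0.005
```

```bash
python3 - <<'E'
from h import *
ps();barinfo()
E
```

```text
t 33.98 tcp [ 0.4631 -0.3532  0.1396] yawy 0.223 zax [ 0.002  0.004 -1.   ] open 0.005 F [-0.42  0.23  0.66] q6 -0.97
own [-0.0039 -0.0432] r 0.1028 theta 0.814
```

Emit:
move_arm([
  {"ax": -0.004, "ay": 0.002, "az": 0, "dx": -0.6, "dy": -0.8, "dz": -0.5, "jaw": 0},
  {"ax": 0, "ay": 0, "az": 0, "dx": -0.1, "dy": -0.1, "dz": -2.5, "jaw": 0},
  {"ax": 0, "ay": 0, "az": 0, "dx": -0.1, "dy": -0.1, "dz": -2, "jaw": 0},
  {"ax": 0, "ay": 0, "az": 0, "dx": 0, "dy": 0, "dz": 0, "jaw": 0},
])

```text
clock: 34.48
tool_pos: [0.4576, -0.366, 0.0936]
tool_rot: [1.953, 2.451, -0.002]
ft_force: [-0.6, 0.7, 0.2]
opening: 0.001
```

```bash
python3 - <<'E'
from h import *
ps();barinfo();f=grab_frame('wrist'); save('w22',f)
E
```

```text
t 34.48 tcp [ 0.4576 -0.366   0.0936] yawy 0.225 zax [ 0.005 -0.006 -1.   ] open 0.001 F [-0.58  0.7   0.18] q6 -0.99
own [-0.0121 -0.0545] r 0.0747 theta 0.385
```

View pics/w22.png

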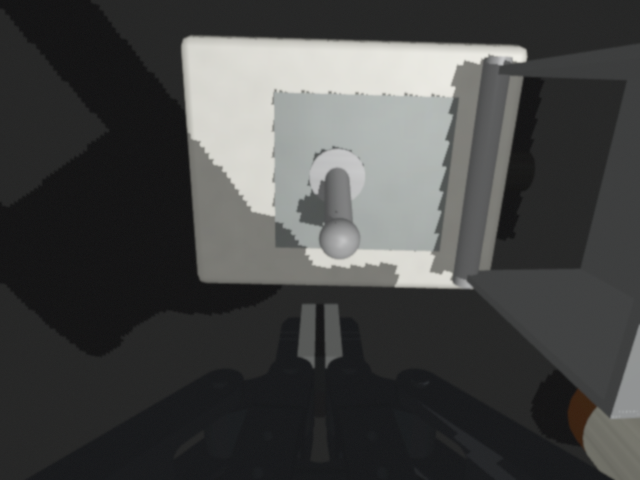

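Emit:
move_arm([
  {"ax": 0.006, "ay": 0.005, "az": 0, "dx": 0.5, "dy": 0.2, "dz": -0.8, "jaw": 0},
  {"ax": 0, "ay": 0, "az": 0, "dx": -0.2, "dy": 1, "dz": 0, "jaw": 0},
  {"ax": 0, "ay": 0, "az": 0, "dx": -0.2, "dy": 1, "dz": 0, "jaw": 0},
  {"ax": 0, "ay": 0, "az": 0, "dx": -0.2, "dy": 1, "dz": 0, "jaw": 0},
  {"ax": 0, "ay": 0, "az": 0, "dx": 0, "dy": 0, "dz": 0, "jaw": 0},
])

```text
clock: 35.15
tool_pos: [0.459, -0.3334, 0.0898]
tool_rot: [1.953, 2.452, -0.001]
ft_force: [0.2, -0.2, 0.2]
opening: -0.001
```

```bash
python3 - <<'E'
from h import *
ps();barinfo();f=grab_frame('wrist'); save('w23',f)
E
```

```text
t 35.15 tcp [ 0.459  -0.3334  0.0898] yawy 0.226 zax [ 0.005 -0.005 -1.   ] open -0.001 F [ 0.17 -0.17  0.22] q6 -0.94
own [-0.0036 -0.023 ] r 0.0656 theta 0.409
```

View pics/w23.png

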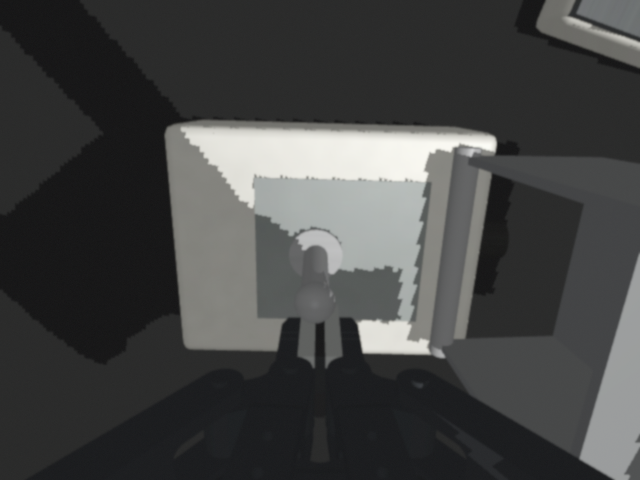

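Emit:
move_arm([
  {"ax": 0.005, "ay": 0.005, "az": 0, "dx": -0.2, "dy": 0.8, "dz": -0.4, "jaw": 0},
  {"ax": 0, "ay": 0, "az": 0, "dx": -0.2, "dy": 0.8, "dz": 0, "jaw": 0},
  {"ax": 0, "ay": 0, "az": 0, "dx": -0.2, "dy": 0.7, "dz": 0, "jaw": 0},
  {"ax": 0, "ay": 0, "az": 0, "dx": 0, "dy": 0, "dz": 0, "jaw": 0},
])

```text
clock: 35.7
tool_pos: [0.4556, -0.3163, 0.0893]
tool_rot: [1.949, 2.445, -0.008]
ft_force: [-0.4, -1.0, 0.4]
opening: -0.002
```

```bash
python3 - <<'E'
from h import *
ps();barinfo();f=grab_frame('wrist'); save('w24',f)
E
```

```text
t 35.7 tcp [ 0.4556 -0.3163  0.0893] yawy 0.225 zax [ 0.008 -0.014 -1.   ] open -0.002 F [-0.39 -1.04  0.35] q6 -0.92
own [-0.0032 -0.0055] r 0.0649 theta 0.407
```

View pics/w24.png

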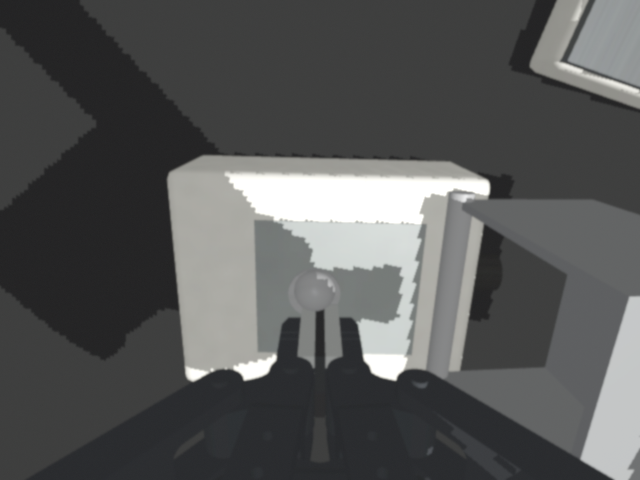

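Emit:
move_arm([
  {"ax": 0.014, "ay": 0.008, "az": 0, "dx": -0.2, "dy": 0.8, "dz": -0.2, "jaw": 0},
  {"ax": 0, "ay": 0, "az": 0, "dx": -0.2, "dy": 0.7, "dz": -0.2, "jaw": 0},
  {"ax": 0, "ay": 0, "az": 0, "dx": 0, "dy": 0.2, "dz": 0, "jaw": 0},
])

```text
clock: 36.12
tool_pos: [0.457, -0.3133, 0.0931]
tool_rot: [1.942, 2.431, -0.019]
ft_force: [0.3, -4.5, -0.8]
opening: -0.003
```

```bash
python3 - <<'E'
from h import *
ps();barinfo();f=grab_frame('wrist'); save('w25',f)
for t in (.7,.9): 
    a=t-.45;q=own(-.005,.038*np.sin(a));print(t,proj(f,(q[0],q[1],.05+.038*np.cos(a))))
E
```

```text
t 36.12 tcp [ 0.457  -0.3133  0.0931] yawy 0.223 zax [ 0.016 -0.028 -0.999] open -0.003 F [ 0.34 -4.46 -0.76] q6 -0.9
own [-0.0011 -0.0029] r 0.0656 theta 0.472
0.7 [305.4941291  312.01420299]
0.9 [305.47396346 290.37207982]
```

View pics/w25.png

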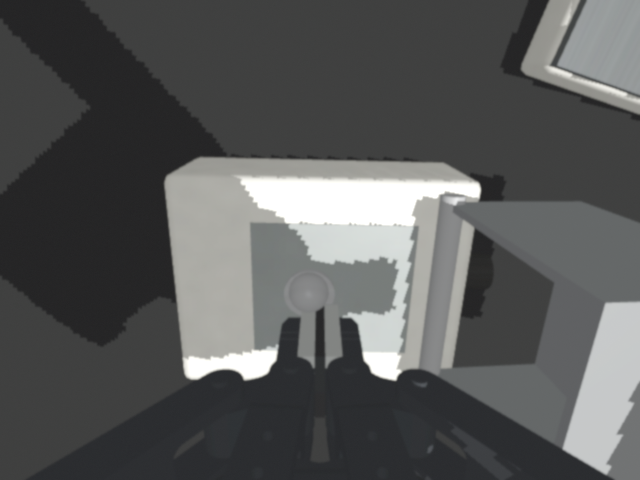

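The ball at (310,292) fits the fully-on prediction at (305,290), and the finger has stalled at the stop with 4.5 N. I'll back off and rise.

Emit:
move_arm([
  {"ax": 0, "ay": 0, "az": 0, "dx": 0.3, "dy": -1.2, "dz": 0, "jaw": 0},
  {"ax": 0, "ay": 0, "az": 0, "dx": 0.2, "dy": -1, "dz": 0.5, "jaw": 0},
  {"ax": 0.015, "ay": 0.01, "az": 0, "dx": 0, "dy": 0, "dz": 3, "jaw": 0},
  {"ax": 0, "ay": 0, "az": 0, "dx": -1, "dy": 0, "dz": 4, "jaw": 0},
  {"ax": 0, "ay": 0, "az": 0, "dx": 0, "dy": 0, "dz": 4, "jaw": 0},
  {"ax": 0, "ay": 0, "az": 0, "dx": 0, "dy": 0, "dz": 4, "jaw": 0},
  {"ax": 0, "ay": 0, "az": 0, "dx": 0, "dy": 0, "dz": 0, "jaw": 0},
])

```text
clock: 37.05
tool_pos: [0.4489, -0.3333, 0.249]
tool_rot: [-1.96, -2.453, 0.004]
ft_force: [0.2, -0.4, -0.2]
opening: 0.0
```

```bash
python3 - <<'E'
from h import *
ps();barinfo();f=grab_frame('wrist'); save('w26',f)
for t in (0,.45,.7,.9): 
    a=t-.45;q=own(-.005,.038*np.sin(a));print(t,proj(f,(q[0],q[1],.05+.038*np.cos(a))))
for t in (1.4,1.6,1.8):print(t,proj(f,bar(t)),bar(t))
f=grab_frame('scene'); save('s26',f)
E
```

```text
t 37.05 tcp [ 0.4489 -0.3333  0.249 ] yawy 0.223 zax [-0.003 -0.001 -1.   ] open 0.0 F [ 0.22 -0.41 -0.2 ] q6 -0.95
own [-0.0134 -0.0207] r 0.207 theta 1.055
0 [330.54619059 217.72890717]
0.45 [330.92019445 196.24428855]
0.7 [331.03042577 182.56666604]
0.9 [331.05740496 171.70120906]
1.4 [464.05739608 242.53276116] [ 0.51083302 -0.2982737   0.18992163]
1.6 [519.18558391 240.27318963] [ 0.53748292 -0.29231426  0.18624852]
1.8 [563.62156578 234.77693168] [ 0.56288946 -0.28663287  0.17722335]
```

View pics/w26.png

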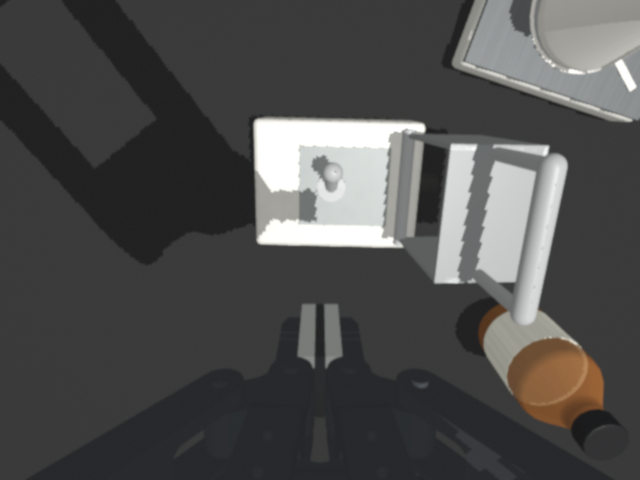

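View pics/s26.png

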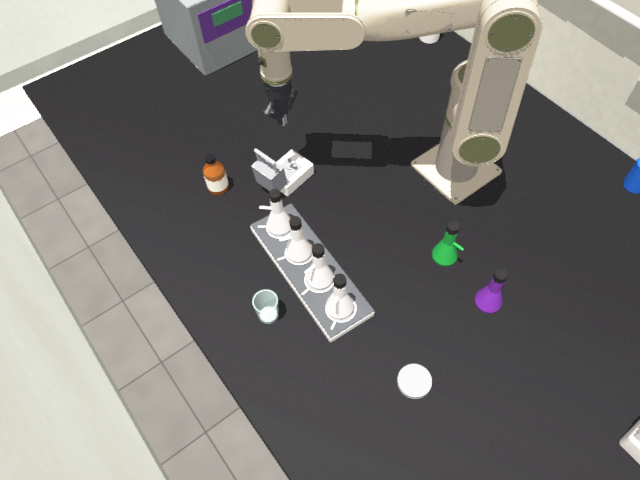

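The toggle is on: the ball at (333,172) matches the 0.9 prediction of (331,172). The cover's bar is at about θ 1.68, so I'll regrip it.

Emit:
move_arm([
  {"ax": 0, "ay": 0, "az": 0, "dx": 1.5, "dy": 0.6, "dz": 0.5, "jaw": 45},
  {"ax": 0, "ay": 0, "az": 0, "dx": 3, "dy": 1.2, "dz": 0, "jaw": 45},
  {"ax": 0, "ay": 0, "az": 0, "dx": 3, "dy": 1.2, "dz": 0, "jaw": 45},
  {"ax": 0, "ay": 0, "az": 0, "dx": 1.5, "dy": 0.6, "dz": 0, "jaw": 45},
  {"ax": 0, "ay": 0, "az": 0, "dx": 0, "dy": 0, "dz": 0, "jaw": 45},
])

```text
clock: 37.78
tool_pos: [0.5399, -0.2915, 0.2425]
tool_rot: [-1.948, -2.439, 0.003]
ft_force: [-0.0, -0.1, -0.5]
opening: 0.447
```

```bash
python3 - <<'E'
from h import *
ps();barinfo();f=grab_frame('wrist'); save('w27',f);ps()
for t in (1.6,1.7):print(t,proj(f,bar(t)),bar(t))
E
```

```text
t 37.77 tcp [ 0.5399 -0.2915  0.2425] yawy 0.223 zax [-0.017  0.011 -1.   ] open 0.447 F [-0.03 -0.13 -0.47] q6 -0.8
own [0.0845 0.0003] r 0.1936 theta 1.545
t 37.83 tcp [ 0.5393 -0.2918  0.2425] yawy 0.222 zax [-0.017  0.011 -1.   ] open 0.453 F [-0.74 -0.17  0.03] q6 -0.8
1.6 [313.79605423 287.40156241] [ 0.53748292 -0.29231426  0.18624852]
1.7 [341.32912427 284.4005783 ] [ 0.55040657 -0.28942429  0.18238733]
```

View pics/w27.png

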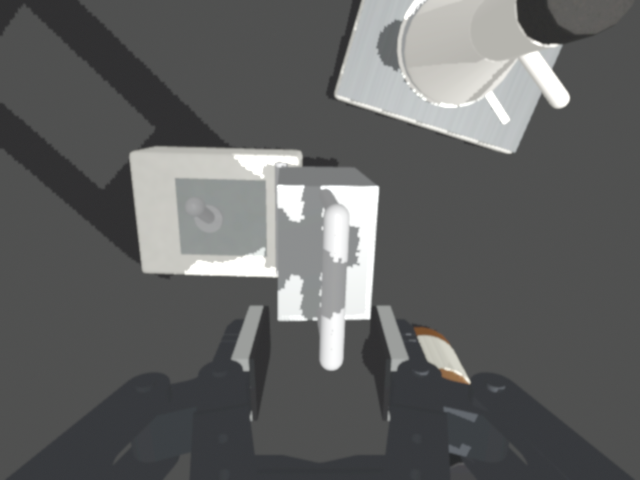

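Emit:
move_arm([
  {"ax": -0.011, "ay": -0.017, "az": 0, "dx": 0.8, "dy": -0.2, "dz": -1, "jaw": 42},
  {"ax": 0, "ay": 0, "az": 0, "dx": 0.1, "dy": 0, "dz": -2, "jaw": 42},
  {"ax": 0, "ay": 0, "az": 0, "dx": 0, "dy": 0, "dz": -1.5, "jaw": 42},
  {"ax": 0, "ay": 0, "az": 0, "dx": 0, "dy": 0, "dz": 0, "jaw": 42},
])

```text
clock: 38.33
tool_pos: [0.546, -0.2949, 0.1927]
tool_rot: [-1.964, -2.45, 0.001]
ft_force: [-0.0, -0.2, 0.8]
opening: 0.422
```

```bash
python3 - <<'E'
from h import *
ps();barinfo();f=grab_frame('wrist'); save('w28',f);ps()
E
```

```text
t 38.33 tcp [ 0.546  -0.2949  0.1927] yawy 0.219 zax [-0.002  0.001 -1.   ] open 0.422 F [-0.05 -0.23  0.77] q6 -0.8
own [ 0.0898 -0.0044] r 0.1462 theta 1.642
t 38.38 tcp [ 0.5464 -0.2951  0.1936] yawy 0.219 zax [-0.001 -0.    -1.   ] open 0.424 F [-0.09 -0.09 -1.78] q6 -0.8
```

View pics/w28.png

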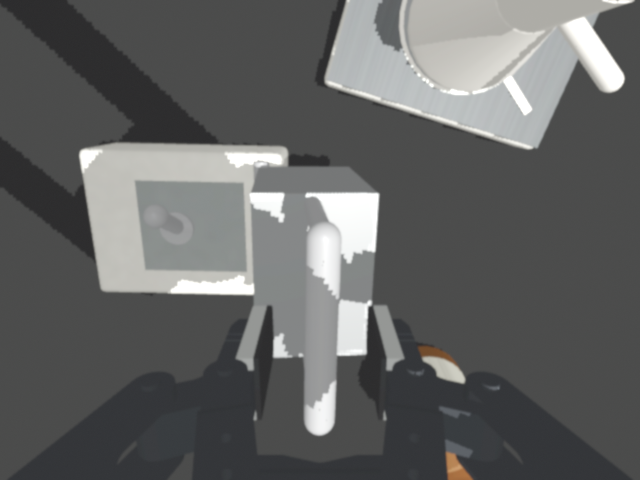

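The bar is centred between the pads. Lower 9 mm and grip.

Emit:
move_arm([
  {"ax": 0, "ay": 0, "az": 0, "dx": 0, "dy": 0, "dz": -1, "jaw": 42},
  {"ax": 0, "ay": 0, "az": 0, "dx": 0, "dy": 0, "dz": 0, "jaw": 0},
  {"ax": 0, "ay": 0, "az": 0, "dx": 0, "dy": 0, "dz": 0, "jaw": 0},
  {"ax": 0, "ay": 0, "az": 0, "dx": 0, "dy": 0, "dz": 0, "jaw": 0},
  {"ax": 0, "ay": 0, "az": 0, "dx": 0, "dy": 0, "dz": 0, "jaw": 0},
])

```text
clock: 39.0
tool_pos: [0.547, -0.2957, 0.1846]
tool_rot: [1.964, 2.449, -0.0]
ft_force: [0.4, -0.5, -1.8]
opening: 0.114
```

```bash
python3 - <<'E'
from h import *
ps();barinfo()
E
```

```text
t 39.0 tcp [ 0.547  -0.2957  0.1846] yawy 0.219 zax [ 0.001 -0.001 -1.   ] open 0.114 F [ 0.4  -0.54 -1.83] q6 -0.8
own [ 0.0905 -0.0054] r 0.1387 theta 1.663
```

Emit:
move_arm([
  {"ax": 0, "ay": 0, "az": 0, "dx": -1.9, "dy": -0.4, "dz": 0.4, "jaw": 0},
  {"ax": 0, "ay": 0, "az": 0, "dx": -2, "dy": -0.4, "dz": 0.1, "jaw": 0},
  {"ax": 0, "ay": 0, "az": 0, "dx": -2, "dy": -0.4, "dz": -0.2, "jaw": 0},
  {"ax": 0, "ay": 0, "az": 0, "dx": 0, "dy": 0, "dz": 0, "jaw": 0},
])

```text
clock: 39.5
tool_pos: [0.4917, -0.3068, 0.192]
tool_rot: [1.956, 2.443, 0.01]
ft_force: [1.6, -0.3, -8.8]
opening: 0.119
```

```bash
python3 - <<'E'
from h import *
ps();barinfo()
E
```

```text
t 39.5 tcp [ 0.4917 -0.3068  0.192 ] yawy 0.221 zax [ 0.013 -0.002 -1.   ] open 0.119 F [ 1.56 -0.34 -8.84] q6 -0.87
own [ 0.0341 -0.0042] r 0.1409 theta 1.253
```

Emit:
move_arm([
  {"ax": 0.002, "ay": 0.013, "az": 0, "dx": -1.9, "dy": -0.4, "dz": -0.7, "jaw": 0},
  {"ax": 0, "ay": 0, "az": 0, "dx": -1.8, "dy": -0.4, "dz": -0.9, "jaw": 0},
  {"ax": 0, "ay": 0, "az": 0, "dx": -1.7, "dy": -0.4, "dz": -1.1, "jaw": 0},
  {"ax": 0, "ay": 0, "az": 0, "dx": 0, "dy": 0, "dz": 0, "jaw": 0},
])

```text
clock: 40.0
tool_pos: [0.4409, -0.3171, 0.1729]
tool_rot: [1.958, 2.45, 0.007]
ft_force: [2.7, -0.9, -6.6]
opening: 0.115
```

```bash
python3 - <<'E'
from h import *
ps();barinfo()
E
```

```text
t 40.0 tcp [ 0.4409 -0.3171  0.1729] yawy 0.222 zax [ 0.007  0.    -1.   ] open 0.115 F [ 2.74 -0.88 -6.61] q6 -0.94
own [-0.0177 -0.0031] r 0.1385 theta 0.856
```

Emit:
move_arm([
  {"ax": 0, "ay": 0.007, "az": 0, "dx": -1.6, "dy": -0.4, "dz": -1.2, "jaw": 0},
  {"ax": 0, "ay": 0, "az": 0, "dx": -1.4, "dy": -0.3, "dz": -1.4, "jaw": 0},
  {"ax": 0, "ay": 0, "az": 0, "dx": -1.2, "dy": -0.3, "dz": -1.6, "jaw": 0},
  {"ax": 0, "ay": 0, "az": 0, "dx": 0, "dy": 0, "dz": 0, "jaw": 0},
])

```text
clock: 40.5
tool_pos: [0.3977, -0.3262, 0.1325]
tool_rot: [-1.957, -2.452, 0.002]
ft_force: [-2.8, -1.4, -0.8]
opening: 0.118
```

```bash
python3 - <<'E'
from h import *
ps();barinfo()
E
```

```text
t 40.5 tcp [ 0.3977 -0.3262  0.1325] yawy 0.224 zax [-0.004  0.002 -1.   ] open 0.118 F [-2.75 -1.36 -0.76] q6 -1.01
own [-0.0618 -0.0025] r 0.1378 theta 0.419
```

Emit:
move_arm([
  {"ax": 0, "ay": -0.004, "az": 0, "dx": -1, "dy": -0.2, "dz": -1.7, "jaw": 0},
  {"ax": 0, "ay": 0, "az": 0, "dx": -0.8, "dy": -0.2, "dz": -1.8, "jaw": 0},
  {"ax": 0, "ay": 0, "az": 0, "dx": -0.3, "dy": -0.1, "dz": -1.3, "jaw": 0},
  {"ax": 0, "ay": 0, "az": 0, "dx": 0, "dy": 0, "dz": 0, "jaw": 0},
])

```text
clock: 41.0
tool_pos: [0.376, -0.3306, 0.0832]
tool_rot: [-1.956, -2.451, -0.002]
ft_force: [-2.4, 0.8, 3.1]
opening: 0.118
```

```bash
python3 - <<'E'
from h import *
ps();barinfo()
E
```

```text
t 41.0 tcp [ 0.376  -0.3306  0.0832] yawy 0.224 zax [-0.003  0.004 -1.   ] open 0.118 F [-2.44  0.81  3.06] q6 -1.05
own [-0.084  -0.0022] r 0.1376 theta 0.025
```

Emit:
move_arm([
  {"ax": 0, "ay": 0, "az": 0, "dx": 0, "dy": 0, "dz": -0.3, "jaw": 0},
  {"ax": 0, "ay": 0, "az": 0, "dx": 0, "dy": 0, "dz": -0.2, "jaw": 0},
])

```text
clock: 41.25
tool_pos: [0.375, -0.331, 0.0784]
tool_rot: [-1.954, -2.449, 0.001]
ft_force: [-6.0, 1.5, 2.8]
opening: 0.111
```

```bash
python3 - <<'E'
from h import *
ps();barinfo()
E
```

```text
t 41.25 tcp [ 0.375  -0.331   0.0784] yawy 0.224 zax [-0.007  0.004 -1.   ] open 0.111 F [-6.04  1.52  2.8 ] q6 -1.05
own [-0.0851 -0.0023] r 0.1376 theta -0.012
```

Emit:
move_arm([
  {"ax": 0, "ay": 0, "az": 0, "dx": 0, "dy": 0, "dz": -0.4, "jaw": 0},
  {"ax": 0, "ay": 0, "az": 0, "dx": 0, "dy": 0, "dz": 0, "jaw": 0},
])

```text
clock: 41.5
tool_pos: [0.3747, -0.3311, 0.0771]
tool_rot: [-1.953, -2.447, 0.003]
ft_force: [-4.2, 4.1, -0.5]
opening: 0.115
```

```bash
python3 - <<'E'
from h import *
ps();barinfo()
E
```

```text
t 41.5 tcp [ 0.3747 -0.3311  0.0771] yawy 0.224 zax [-0.01   0.005 -1.   ] open 0.115 F [-4.18  4.15 -0.55] q6 -1.05
own [-0.0854 -0.0024] r 0.1377 theta -0.021
```

Emit:
move_arm([
  {"ax": 0, "ay": 0, "az": 0, "dx": 0, "dy": 0, "dz": 0, "jaw": 38},
  {"ax": 0, "ay": 0, "az": 0, "dx": 0, "dy": 0, "dz": 0, "jaw": 38},
  {"ax": 0, "ay": 0, "az": 0, "dx": 0, "dy": 0, "dz": 0, "jaw": 38},
  {"ax": 0, "ay": 0, "az": 0, "dx": 0, "dy": 0, "dz": 2, "jaw": 38},
  {"ax": 0, "ay": 0, "az": 0, "dx": 0, "dy": 0, "dz": 4, "jaw": 38},
  {"ax": 0, "ay": 0, "az": 0, "dx": 0, "dy": 0, "dz": 4, "jaw": 38},
  {"ax": 0, "ay": 0, "az": 0, "dx": 0, "dy": 0, "dz": 4, "jaw": 38},
  {"ax": 0, "ay": 0, "az": 0, "dx": 0, "dy": 0, "dz": 3, "jaw": 38},
  {"ax": 0, "ay": 0, "az": 0, "dx": 0, "dy": 0, "dz": 0, "jaw": 38},
])

```text
clock: 42.62
tool_pos: [0.3769, -0.3311, 0.253]
tool_rot: [-1.953, -2.453, 0.002]
ft_force: [0.3, 0.1, -0.3]
opening: 0.379
```

```bash
python3 - <<'E'
from h import *
ps();f=grab_frame('wrist'); save('w30',f);
for t in (0,.08,.15):print(t,proj(f,bar(t)))
f=grab_frame('scene'); save('s30',f,(245,130,365,325),3);save('s30b',f,(258,132,328,202),8);f=grab_frame('side'); save('d30',f)
E
```

```text
t 42.62 tcp [ 0.3769 -0.3311  0.253 ] yawy 0.226 zax [-0.006  0.003 -1.   ] open 0.379 F [ 0.27  0.08 -0.3 ] q6 -1.05
0 [316.81706416 217.57417065]
0.08 [320.37881478 221.40604975]
0.15 [324.7015787  224.90984212]
```

View pics/w30.png

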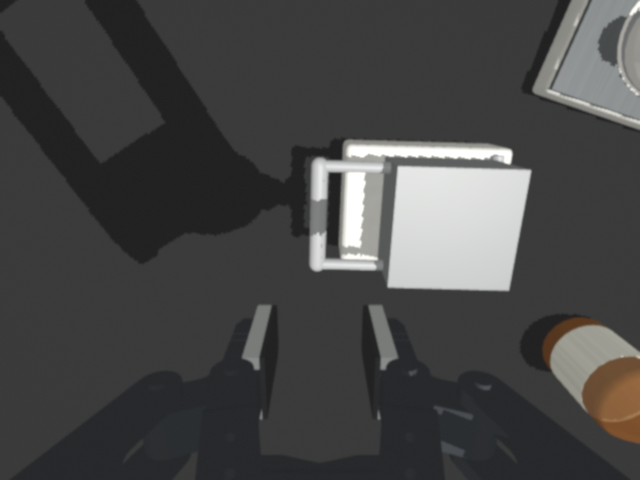

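View pics/s30.png

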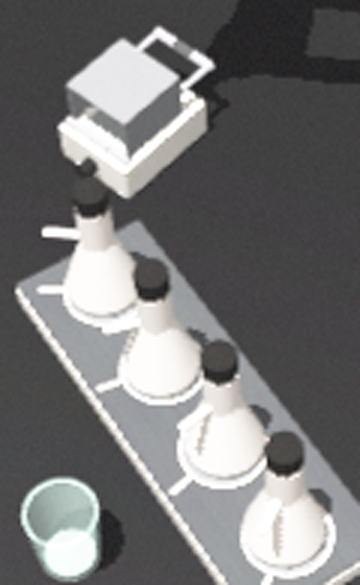

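View pics/s30b.png

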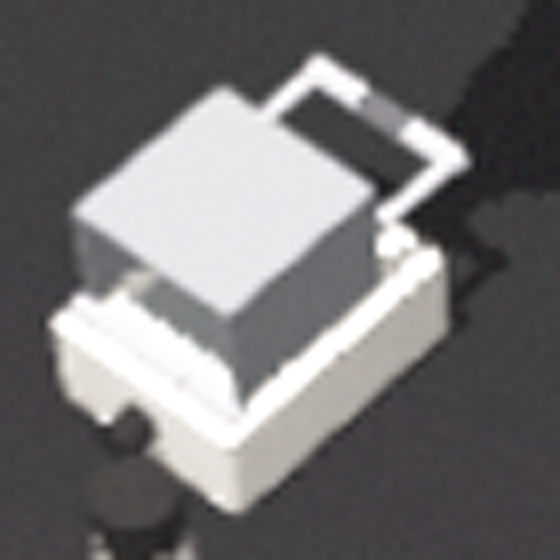

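View pics/d30.png

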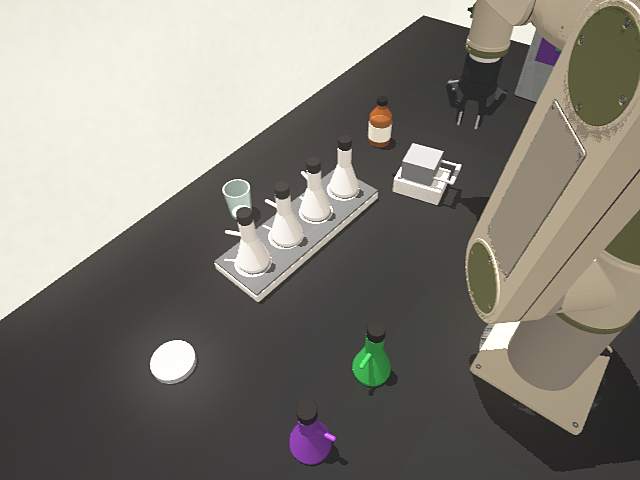

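The cover looks closed and the flasks are in place. I'll compare it numerically with the closed picture from before, since a 0.08 rad lift would raise the bar by 11 mm (about 4 px).

```bash
python3 - <<'E'
from h import *
import pickle
a=pickle.load(open('scene14.pkl','rb'))['pixels'];f=grab_frame('scene');b=f['pixels']
g=lambda p,x0,y0,x1,y1:cv2.cvtColor(p,cv2.COLOR_RGB2GRAY)[y0:y1,x0:x1].astype(np.float32)
for n,r in [('cover front top',(280,138,312,162)),('flasks',(255,185,365,325)),('coverall',(264,140,308,182))]:
    print(n,cv2.phaseCorrelate(g(a,*r),g(b,*r),cv2.createHanningWindow((r[2]-r[0],r[3]-r[1]),cv2.CV_32F)))
print('px per .05rad',proj(f,bar(.05))-proj(f,bar(0)))
x,y=BO
print(ray(f,269,306,0))
E
```

```text
cover front top ((0.040700038291477725, 0.20113625357313758), 0.9572624477247397)
flasks ((-0.008249613596959193, -0.007771273915466281), 0.9930991970830494)
coverall ((0.8010351979488988, 0.6055397618692453), 1.0520898145510826)
px per .05rad [-0.42364924 -1.11844076]
[0.77759233 0.03640328 0.        ]
```

The cover has moved by less than 0.3 px where its front edge would lift, and the flasks have not moved. The bystanders are unmoved and the arm is clear, so I'm handing in.

```bash
python3 - <<'E'
from h import *
ps(); print(hand_in())
E
```

```text
t 42.83 tcp [ 0.375  -0.3293  0.2481] yawy 0.226 zax [-0.012  0.009 -1.   ] open 0.378 F [ 1.14  0.83 -0.43] q6 -1.05
the job is handed in; nothing more can be done
None
```

I stood all four white flasks on places 1 to 4 with their side arms along the white lines. I then opened the cover to about 1.66 rad, flipped the toggle on and closed the cover again. The job was handed in at 42.8 s; no verdict is reported.

- **Flasks:** The scene images after placing put the stoppers within about 1 px of the ideal positions. The arm tips I read, on places 1, 3 and 4, were within about 2 px (about 4 mm), the largest on place 4. I did not read the tip on place 2. The flasks showed no shift when rechecked after the cover was closed.
- **Toggle:** With the finger clear, the ball was within about 2 px of the position for 0.9 rad.
- **Cover:** The bar ended at a computed angle of about -0.02 rad. At its front edge the picture differs from the original closed one by about 0.2 px. A comparison over the whole cover gave about 1 px of shift, but downwards; lifting would have moved it upwards. I took this one as an effect of changed shadows.
- **Bystanders:** The beaker, dish and reagent bottle looked unmoved in the last views, judged by eye only.
- **Disagreement:** The wrist camera placed things about 3–4 mm farther out in x than the two fixed cameras. I averaged the readings for the switch box.

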